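# Stack an encoder wheel on the inclined inspection spindle

### The arm

A 6-joint arm with a two-finger parallel gripper is mounted at the origin on the work surface. World frame = base frame: x ahead of the robot, y to its left, z up, the work surface at z = 0. Lengths are in m, angles in degrees, forces in N, time in s.
With the tool pointing down it reaches from about 0.275 to 0.85 m from the base axis. Payload 19 kg.
Tool frame: the origin (TCP) lies on the centre line of the jaws, within the pads' length; the fingertips stand tcp_to_tips ahead of it and the grasp point (between the pads) lies 5 mm behind it (tcp_to_tips is the distance from the TCP to the fingertips, in m); y points along the fingers, z is the direction in which the jaws open and shut, and the axes are right-handed (so a half turn about y gives the same grasp; the last joint's range is limited). The gripper opens to 85 mm and grips with 20 to 120 N. Pads are 22 mm wide; open, the fingers measure 114 mm over their backs; the gripper's body (76 mm by 85 mm) begins 54 mm behind the grasp point. The pads swing forward as they close: fully open they stand 13 mm farther back than shut.
Start: joints at [-7.678, 8.623, 82.357, -0, 89.026, -7.678], TCP at [0.575, -0, 0.245] pointing down, gripper open.
Joint ranges: [-160.23, 160.23], [-39.13, 120.54], [6.94, 153.29], [-79.49, 259.48], [9.18, 160.14], [-161.06, 161.06]. Speed limits (degrees/s): [108.29, 108.29, 127.2, 172.46, 172.46, 172.46].

### API

Orientations are given as a 3x3 rotation matrix whose columns are the frame's x, y, z axes.
In Python, from bench import state, snapshot, camera_info, close_job, tcp_to_tips gives the robot as it stands. The module is installed in compiled form; this text tells all that it offers.
- The arm moves only by the tool play_rows, never from a script. Its argument "increments" is a list of rows, each a list of 5 numbers: the finger opening in cm, from 0 to 8.54, then the shift along the tool's x, y, z in cm, then the turn about the tool's y in rad. In form: [[claw, tx, ty, tz, roll], ...]. A call has 1 to 20 rows; each row shifts and turns the commanded pose from where the row before left it, along the tool's axes as they then stand; what a row does not reach is not made up. A row lasts 1/12 s, in which the tool goes at most 41.7 mm and 7.16 degrees, less where a joint would pass 70% of its speed; a pose out of reach is approached as far as the arm can. A call is refused whole if a number of a shift passes 4.17 or a number of a turn 0.125, either way. A call with a gripper value outside its range is refused whole. The fingers move at their own pace and stop on an object; the grip force is fixed at half the most. Time passes only in rows, so rows that do not move let the fingers close. It gives the time, the measured TCP pose, the force and the opening at its end, in the units of the state.
- state(): the state, without advancing time (a new reading comes with each control period).
- snapshot(name): name is "scene" or "side" or "wrist"; returns the picture (384x512x3 uint8, red, green, blue); there is no depth.
- camera_info(name): a dict with "intrinsics" (3x3 intrinsics, pixels), "world_from_camera" (4x4, takes a point from camera to world coordinates). Camera axes: x right, y up, looking along -z (the intrinsics and any distortion apply to the point x, -y, -z); pixel columns grow to the right and rows downward; lengths in m; the calibration is good to about 2 mm. The wrist camera is an equidistant fisheye: a pixel r from the principal point sees the ray r / f radians off the axis. A picture is of the moment at which its call begins: read the wrist's pose just before it. camera_info takes no time and is no camera call; for the wrist camera it gives the pose at the moment of the call.
- close_job(): hands the job in, once; it reports no verdict.
The state is a dict: "clock": time; "qpos": joint angles; "joint_velocities": joint speeds; "tau": joint torques, N m; "tcp_pos": TCP position; "tool_rot": TCP orientation; "contact_force": force on the tool from outside, world axes, zero at the start; "ft_torque": the same for the moment, N m; "opening": opening from 0.0 (shut) to 1.0 (fully open).
Only numpy, scipy, OpenCV 4.12 (cv2) and the standard library are available. Lean on these libraries where they do the work, as an engineer would, in place of code of your own. Each camera call takes 0.05 s, during which the arm holds its last target.

### The job

Mount the encoder wheel on the leaning inspection spindle: first the tall spacer sleeve down to the shoulder, then the wheel with its hub facing up the spindle, then the knobbed hold-down cap. Lower each part fully home before letting go rather than letting it drop, and leave the short spacer and everything else on the bench where it is.

Things in the scene. Friction and masses are not known exactly. Their poses are not given: they have to be found in the camera images.
- stand: Grey stand fixed to the bench, carrying the leaning spindle: base plate 160 x 110 x 14 mm, a leaning neck above it. Origin on the bench surface; x, y horizontal, z up; the plate runs from x = -50 to +110 mm and y = -55 to +55 mm. Always the same make, but its place and yaw (up to 0.35 rad either way) vary. The spindle leans toward the stand's -x, roughly toward the robot.
- spindle: The plain steel spindle, rigid with the stand: 14 mm diameter, 98 mm long above its shoulder, with a coned last 8 mm (7 mm diameter at the very tip). It leans 30 degrees from vertical. Origin at the centre of the shoulder's upper face (20 mm along the stand's x, 85 mm above the bench); z points up along the spindle axis, toward the tip. The shoulder is a round flange 58 mm in diameter and 12 mm thick.
- spindle_tip (a point): Tip of the spindle, on its axis, 98 mm from the shoulder; z along the spindle.
- sleeve_home (a point): Where the tall sleeve's centre lies when it is home: on the spindle axis 30 mm above the shoulder; z along the spindle.
- wheel_home (a point): Where the centre of the wheel's underside lies when it is home: on the axis 60 mm above the shoulder (the top of the seated tall sleeve); z along the spindle.
- cap_home (a point): Where the centre of the cap's underside lies when it is home: on the axis 88 mm above the shoulder (the top of the seated wheel's hub), 10 mm below the spindle tip; z along the spindle.
- sleeve: The tall spacer sleeve: plain aluminium tube, 40 mm outside diameter, 18 mm bore right through, 60 mm long, 0.11 to 0.23 kg. Stands upright on the bench. Origin at its centre, 30 mm above its foot; z along its axis (up at the start). Either end may go down. Its bore, like the wheel's and the cap's, has 2 mm of slack all round on the spindle, so seated parts may lean a few degrees against it.
- wheel: The encoder wheel: dark steel disc 100 mm in diameter and 8 mm thick with a ring of light slots, and a bright round hub 40 mm in diameter standing 20 mm above the disc (28 mm high in all), 18 mm bore right through, 0.15 to 0.31 kg. Lies flat on the bench, hub up. Origin at the centre of the disc's underside; z along its axis, toward the hub.
- cap: The hold-down cap: black, round, 60 mm high. A skirt 50 mm in diameter and 18 mm high with an 18 mm blind bore 14 mm deep in its underside, and above it a ribbed round knob 32 mm in diameter and 42 mm high. 0.10 to 0.20 kg. Stands on its skirt. Origin at the centre of its underside; z up its axis, toward the knob.
- short_sleeve: A short spacer that is not wanted: aluminium tube 40 mm outside diameter, 18 mm bore, only 28 mm long, upright on the bench. Origin at its centre, 14 mm above its foot; z up. The two spacers, the wheel and the cap stand two on the left and two on the right of the stand, in any arrangement, at least 120 mm apart.
- screwdriver: Bystander: screwdriver 170 mm long, lying on the bench between the robot and the stand, roughly crosswise. Origin at mid length, underside; x along it.
- jar: Bystander: amber glass jar with white cap, 56 mm diameter, 60 mm high, beyond the stand. Origin at the centre of its foot.
- board: Bystander: green circuit board 90 x 65 mm, about 12 mm high with its components, flat on the bench far right. Origin at the centre of its underside.
- brush: Bystander: wooden-handled brush 160 mm long, lying crosswise beyond the stand. Origin at its underside; x along it.
Not all that is in view belongs to the job. Leave any blue or turquoise look-alike of the sleeve alone. Several things look just like the cap: the one meant starts farthest to the robot's left.

How it is judged (in metres and radians):
On the way, in this order (a step that is already met when the one before it is completed fails the run):
1. the tall sleeve is home on the spindle, against the shoulder (distance between sleeve and sleeve_home below 0.006 m and angle between the z axis of sleeve and the z axis of spindle, either way round below 0.15 rad), for 0.2 s.
2. the wheel is home on the seated sleeve, hub up (all of step 1 and distance between wheel and wheel_home below 0.006 m and angle between the z axis of wheel and the z axis of spindle, either way round below 0.15 rad), for 0.2 s.
3. the cap is home on the wheel's hub (all of step 2 and distance between cap and cap_home below 0.006 m and angle between the z axis of cap and the z axis of spindle, either way round below 0.15 rad), for 0.2 s.
At the end, for the whole second after the job is handed in: The tall sleeve, the wheel (hub up) and the cap are each within 6 mm of their home points on the spindle and parallel to it within 0.15 rad, all released and at rest (under 20 mm/s) (all of step 3 and linear speed of each of sleeve, wheel, cap below 0.02 m/s and contact force between the fingers and sleeve below 0.1 N and contact force between the fingers and wheel below 0.1 N and contact force between the fingers and cap below 0.1 N); the robot touches nothing.
It fails at once if the sleeve dropped: faster than 0.4 m/s within 20 mm of its home point (distance between sleeve and sleeve_home below 0.02 m and linear speed of sleeve above 0.4 m/s).
It fails at once if the wheel dropped: faster than 0.4 m/s within 20 mm of its home point (distance between wheel and wheel_home below 0.02 m and linear speed of wheel above 0.4 m/s).
It fails at once if the cap dropped: faster than 0.4 m/s within 20 mm of its home point (distance between cap and cap_home below 0.02 m and linear speed of cap above 0.4 m/s).
It fails at once if the short spacer, screwdriver, jar, board or brush was moved by more than 30 mm (distance of any of short_sleeve, screwdriver, jar, board, brush from where it was at the start of the episode above 0.03 m).
It also fails if it takes over 72 s, if anything falls off the work surface, if the arm or the gripper's body presses on something with over 40 N, if the wrist force passes 120 N, or if a joint passes its speed limit or range.

## Working session

There is one attempt and no reset: what is moved stays moved. The work goes in short steps, Python scripts to look and compute and a tool call to move; the robot and the scene stay as the last step left them, time stands still between calls to the robot, and variables do not carry over. Pictures are saved under pics/ and viewed, and the job is handed in when it is done.

Besides the shell and the picture viewer there is one more tool, called after "Emit:" by a JSON object that holds its "fn" and its "kwargs". play_rows: Moves the arm, as the interface text tells. Its arguments: {"type":"object","properties":{"increments":{"type":"array","items":{"type":"array","items":{"type":"number"}}}},"required":["increments"]}

```bash
mkdir -p pics; ls; python3 - <<'E'
from bench import *
import cv2,numpy as np
np.set_printoptions(precision=4,suppress=True)
s=state();print(s, tcp_to_tips)
for n in ["scene","side","wrist"]:
    i=camera_info(n);im=snapshot(n);cv2.imwrite(f"pics/{n}0.png",im[...,::-1]);print(n,i)
E
```

```text
pics
{'clock': 0.0, 'qpos': array([-7.6783,  8.6498, 82.3902, -0.0022, 89.0272, -7.6771]), 'joint_velocities': array([-0.0902,  0.0651,  0.0207,  0.076 ,  0.0601, -0.0202]), 'tau': array([  0.0001, -71.3061, -57.0859,  -0.0002,   0.0091,   0.0002]), 'tcp_pos': array([ 0.5748, -0.    ,  0.2447]), 'tool_rot': array([[-0.    , -0.0012,  1.    ],
       [-1.    ,  0.0001, -0.    ],
       [-0.0001, -1.    , -0.0012]]), 'contact_force': array([-0.7319, -0.2878, -0.1848]), 'ft_torque': array([-0.0337, -0.0125,  0.0101]), 'opening': 1.0014033995221947} 0.014
scene {'intrinsics': array([[411.1306,   0.    , 258.773 ],
       [  0.    , 411.1306, 193.3174],
       [  0.    ,   0.    ,   1.    ]]), 'world_from_camera': array([[-0.4962, -0.4471,  0.7443,  1.3346],
       [ 0.868 , -0.2365,  0.4366,  0.4619],
       [-0.0192,  0.8627,  0.5054,  0.6572],
       [ 0.    ,  0.    ,  0.    ,  1.    ]])}
side {'intrinsics': array([[383.3164,   0.    , 259.2944],
       [  0.    , 383.3164, 183.7686],
       [  0.    ,   0.    ,   1.    ]]), 'world_from_camera': array([[ 0.9983,  0.0469, -0.0335,  0.5175],
       [-0.0573,  0.7466, -0.6628, -0.5699],
       [-0.006 ,  0.6636,  0.7481,  0.7718],
       [ 0.    ,  0.    ,  0.    ,  1.    ]])}
wrist {'intrinsics': array([[297.3186,   0.    , 252.0684],
       [  0.    , 297.3186, 194.0558],
       [  0.    ,   0.    ,   1.    ]]), 'world_from_camera': array([[ 1.    ,  0.0003, -0.0016,  0.5745],
       [ 0.0001,  0.9633,  0.2684,  0.0667],
       [ 0.0016, -0.2684,  0.9633,  0.3738],
       [ 0.    ,  0.    ,  0.    ,  1.    ]])}
```

View pics/scene0.png

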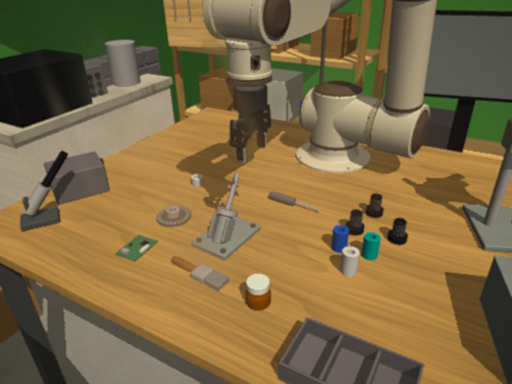

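View pics/side0.png

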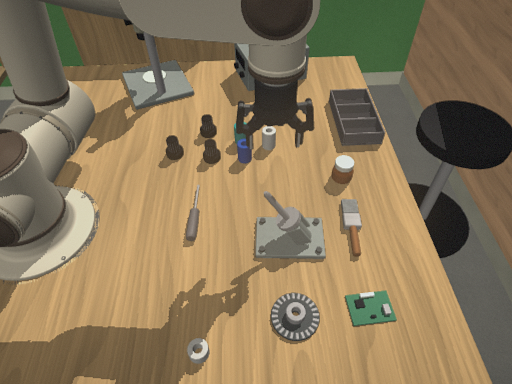

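View pics/wrist0.png

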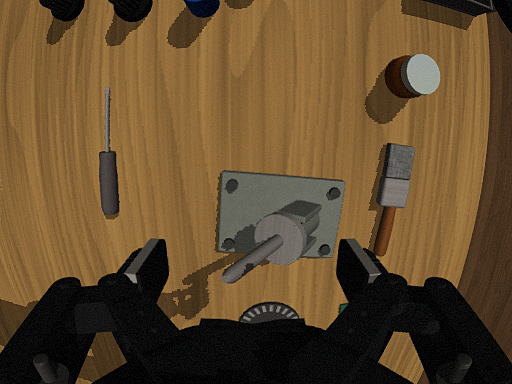

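```bash
cat > h.py <<'E'
import numpy as np,cv2
from bench import *
np.set_printoptions(precision=4,suppress=True)
def ray(n,u,v,info=None):
    i=info or camera_info(n);K=i["intrinsics"];T=np.array(i["world_from_camera"])
    a=(u-K[0,2])/K[0,0];b=(v-K[1,2])/K[1,1]
    if n=="wrist":
        r=np.hypot(a,b);s=np.sin(r)/max(r,1e-9);d=np.array([a*s,-b*s,-np.cos(r)])
    else: d=np.array([a,-b,-1.])
    d=T[:3,:3]@d
    return T[:3,3],d/np.linalg.norm(d)
def plane(n,u,v,z,info=None):
    o,d=ray(n,u,v,info);return o+d*(z-o[2])/d[2]
def tri(l):
    A=np.zeros((3,3));b=np.zeros(3);P=[]
    for o,d in l:
        M=np.eye(3)-np.outer(d,d);A+=M;b+=M@o
    p=np.linalg.solve(A,b)
    return p,[np.linalg.norm((np.eye(3)-np.outer(d,d))@(p-o)) for o,d in l]
def proj(n,p,info=None):
    i=info or camera_info(n);K=i["intrinsics"];T=np.array(i["world_from_camera"])
    c=T[:3,:3].T@(np.asarray(p,float)-T[:3,3]);x,y,z=c[0],-c[1],-c[2]
    if n=="wrist":
        r=np.hypot(x,y);t=np.arctan2(r,z);k=t/max(r,1e-9);return np.array([K[0,2]+K[0,0]*x*k,K[1,2]+K[1,1]*y*k])
    return np.array([K[0,2]+K[0,0]*x/z,K[1,2]+K[1,1]*y/z])
def crop(f,x0,y0,x1,y1,k,out):
    im=cv2.imread(f)[y0:y1,x0:x1];cv2.imwrite(out,cv2.resize(im,None,fx=k,fy=k,interpolation=cv2.INTER_CUBIC))
def grab(n,out):
    im=snapshot(n);cv2.imwrite(out,im[...,::-1]);return im
E
python3 - <<'E'
from h import *
crop("pics/scene0.png",320,180,420,290,5,"pics/c1.png")
crop("pics/side0.png",150,105,290,175,5,"pics/c2.png")
crop("pics/side0.png",240,180,340,270,6,"pics/c3.png")
crop("pics/scene0.png",140,160,270,260,6,"pics/c4.png")
for a,b in [((375,205),(208,126)),((356,222),(174,148)),((356,222),(211,152)),((399,231),(208,126)),((375,205),(174,148)),((350,262),(268,138))]:
    print(a,b,*tri([ray("scene",*a),ray("side",*b)]))
E
```

```text
(375, 205) (208, 126) [0.416  0.2644 0.0879] [np.float64(0.005198386371814407), np.float64(0.005198386371814467)]
(356, 222) (174, 148) [0.3364 0.2239 0.0066] [np.float64(0.03261281152183678), np.float64(0.032612811521836746)]
(356, 222) (211, 152) [0.4201 0.223  0.0257] [np.float64(0.0034858111784719617), np.float64(0.003485811178471967)]
(399, 231) (208, 126) [0.4089 0.3343 0.0273] [np.float64(0.002689990195902675), np.float64(0.0026899901959027183)]
(375, 205) (174, 148) [0.3149 0.2441 0.0277] [np.float64(0.003367037765924448), np.float64(0.003367037765924394)]
(350, 262) (268, 138) [0.5858 0.265  0.0285] [np.float64(0.0007402869196436835), np.float64(0.0007402869196437658)]
```

View pics/c1.png

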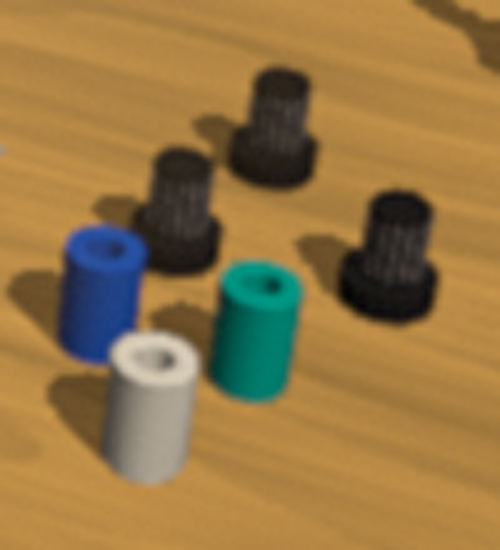

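View pics/c2.png

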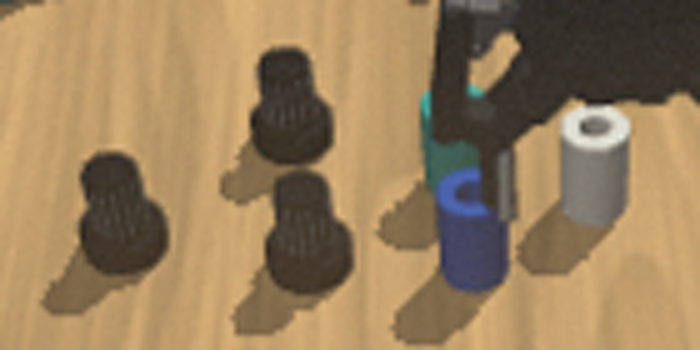

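View pics/c3.png

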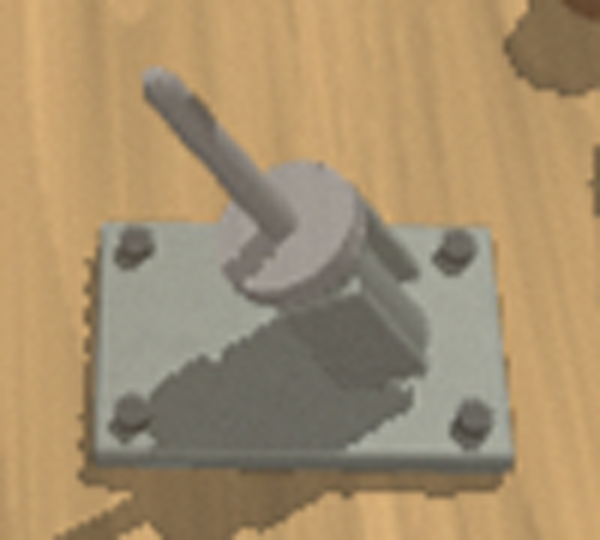

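View pics/c4.png

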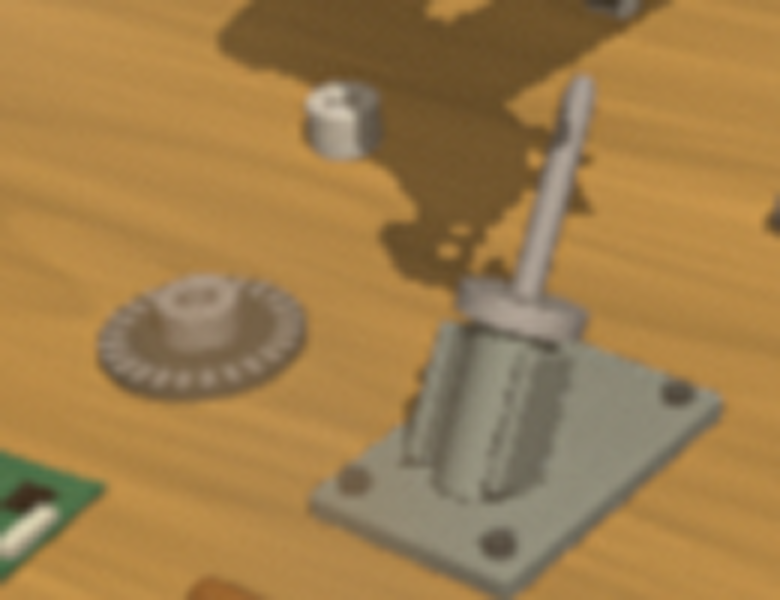

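```bash
python3 - <<'E'
from h import *
crop("pics/wrist0.png",200,155,360,300,5,"pics/c5.png")
wi=camera_info("wrist")
f=lambda x,y,k,x0,y0:(x/k+x0-.4,y/k+y0-.4)
S=[f(x,y,6,240,180) for x,y in [(102,226),(490,229),(512,460),(97,456)]]
for s in S: print("side corner",plane("side",*s,.014))
for x,y in [(720,403),(312,500),(508,590)]: print("scene corner",plane("scene",*f(x,y,6,140,160),.014))
print("tip",*tri([ray("side",*f(155,75,6,240,180)),ray("scene",*f(583,80,6,140,160))]))
print("sleeve top",*tri([ray("side",*f(596,127,5,150,105)),ray("scene",*f(153,360,5,320,180))]))
print(plane("side",*f(596,127,5,150,105),.06),plane("scene",*f(153,360,5,320,180),.06))
# cap top
print("cap top",plane("side",*f(284,58,5,150,105),.06),plane("scene",*f(401,209,5,320,180),.06))
# wheel hub top
print("wheel hub",plane("scene",*f(200,297,6,140,160),.028),plane("side",295.5,311,.028))
E
```

```text
side corner [ 0.5386 -0.0077  0.014 ]
side corner [ 0.6965 -0.019   0.014 ]
side corner [ 0.6871 -0.1265  0.014 ]
side corner [ 0.5311 -0.1152  0.014 ]
scene corner [ 0.5425 -0.0025  0.014 ]
scene corner [ 0.6884 -0.1213  0.014 ]
scene corner [ 0.6985 -0.0132  0.014 ]
tip [ 0.5553 -0.06    0.1704] [np.float64(0.0007447781010489488), np.float64(0.0007447781010490738)]
sleeve top [0.5877 0.2632 0.06  ] [np.float64(0.0006030611313859988), np.float64(0.0006030611313859126)]
[0.588  0.2625 0.06  ] [0.5869 0.2634 0.06  ]
cap top [0.4092 0.3362 0.06  ] [0.41   0.3336 0.06  ]
wheel hub [ 0.6006 -0.2547  0.028 ] [ 0.6037 -0.2555  0.028 ]
```

View pics/c5.png

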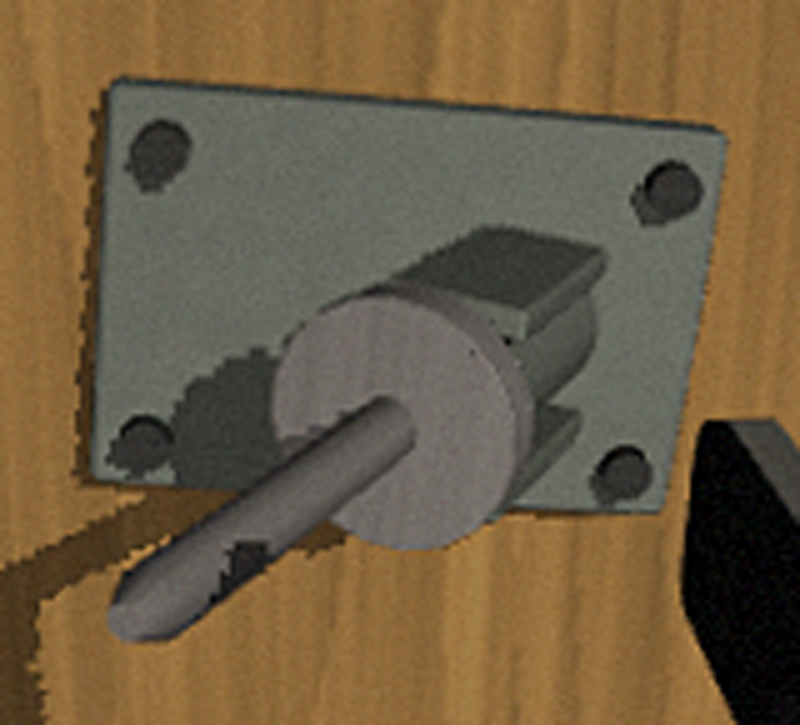

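Emit:
{"fn": "play_rows", "kwargs": {"increments": [[8.5, 0, 0, 0, -0.125], [8.5, 0, 0, 0, -0.125], [8.5, 0, 0, 0, -0.125], [8.5, 0, 0, 0, -0.125], [8.5, 0, 0, 0, -0.125], [8.5, 0, 0, 0, -0.125], [8.5, 0, 0, 0, -0.125], [8.5, 0, 0, 0, -0.125], [8.5, 0, 0, 0, -0.125], [8.5, 0, 0, 0, -0.125], [8.5, 0, 0, 0, -0.125], [8.5, 0, 0, 0, -0.125], [8.5, 0, 0, 0, 0]]}}

```text
clock: 1.23
tcp_pos: [0.5749, -0.0, 0.245]
tool_rot: [[0.998, -0.001, 0.064], [-0.064, 0.0, 0.998], [-0.001, -1.0, 0.0]]
contact_force: [-0.2, 0.3, -0.4]
opening: 0.995
```

```bash
python3 - <<'E'
from h import *
s=state();print(s)
i=camera_info("wrist");grab("wrist","pics/w1.png");print(i)
for a,b in [((371,246),(240,133)),((340,238),(244.5,150))]:
    print(tri([ray("scene",*a),ray("side",*b)]))
E
```

```text
{'clock': 1.2333, 'qpos': array([ -7.6778,   8.6358,  82.3725,   0.0013,  89.0251, -94.0155]), 'joint_velocities': array([ 0.0305, -0.029 ,  0.0278, -0.0208,  0.09  , 14.7698]), 'tau': array([  0.0035, -71.3634, -57.1514,  -0.0011,   0.0037,  -4.7844]), 'tcp_pos': array([ 0.5749, -0.    ,  0.245 ]), 'tool_rot': array([[ 0.998 , -0.0006,  0.0639],
       [-0.0639,  0.0001,  0.998 ],
       [-0.0006, -1.    ,  0.0001]]), 'contact_force': array([-0.1609,  0.3383, -0.3721]), 'ft_torque': array([ 0.0315, -0.0181,  0.0109]), 'opening': 0.9948453825255372}
{'intrinsics': array([[297.3186,   0.    , 252.0684],
       [  0.    , 297.3186, 194.0558],
       [  0.    ,   0.    ,   1.    ]]), 'world_from_camera': array([[ 0.0637, -0.9608, -0.2699,  0.5067],
       [ 0.998 ,  0.0614,  0.0172,  0.0031],
       [ 0.    , -0.2704,  0.9627,  0.3742],
       [ 0.    ,  0.    ,  0.    ,  1.    ]])}
(array([0.5053, 0.2906, 0.03  ]), [np.float64(0.0007880820862258239), np.float64(0.0007880820862258624)])
(array([0.5158, 0.214 , 0.0338]), [np.float64(0.001335684797398124), np.float64(0.0013356847973981447)])
```

View pics/w1.png

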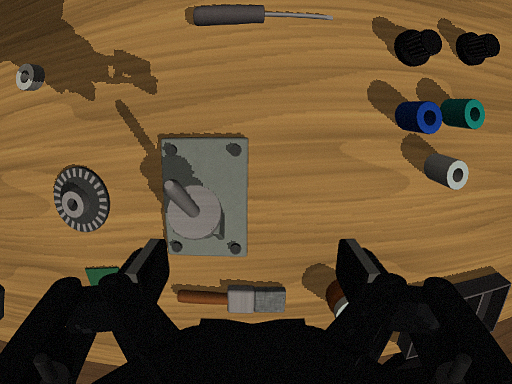

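```bash
python3 - <<'E'
from h import *
T=np.array([[0.0637,-0.9608,-0.2699,0.5067],[0.998,0.0614,0.0172,0.0031],[0,-0.2704,0.9627,0.3742],[0,0,0,1.]])
i=dict(intrinsics=camera_info("wrist")["intrinsics"],world_from_camera=T)
P=lambda u,v,z:print((u,v),plane("wrist",u,v,z,i))
P(457,175,.06);P(72,204,.028);P(171,186,.17);P(489,40,.06)
for c in [(162,136),(247,137),(247,254),(163,253)]:P(*c,.014)
for p in [(.4095,.335,.06),(.42,.223,.06),(.5875,.263,.06),(.602,-.255,.028),(.5556,-.0603,.17)]: print(p,proj("wrist",p,i))
crop("pics/w1.png",140,120,270,270,4,"pics/c6.png")
crop("pics/w1.png",380,10,510,200,3,"pics/c7.png")
E
```

```text
(457, 175) [0.5862 0.2623 0.06  ]
(72, 204) [ 0.6021 -0.2553  0.028 ]
(171, 186) [ 0.5541 -0.0589  0.17  ]
(489, 40) [0.4023 0.3259 0.06  ]
(162, 136) [ 0.5256 -0.1104  0.014 ]
(247, 137) [ 0.5358 -0.0049  0.014 ]
(247, 254) [ 0.6914 -0.0156  0.014 ]
(163, 253) [ 0.6851 -0.133   0.014 ]
(0.4095, 0.335, 0.06) [493.8926  46.2075]
(0.42, 0.223, 0.06) [432.2378  40.9824]
(0.5875, 0.263, 0.06) [457.3032 175.9901]
(0.602, -0.255, 0.028) [ 72.1478 203.927 ]
(0.5556, -0.0603, 0.17) [169.4541 188.096 ]
```

View pics/c6.png

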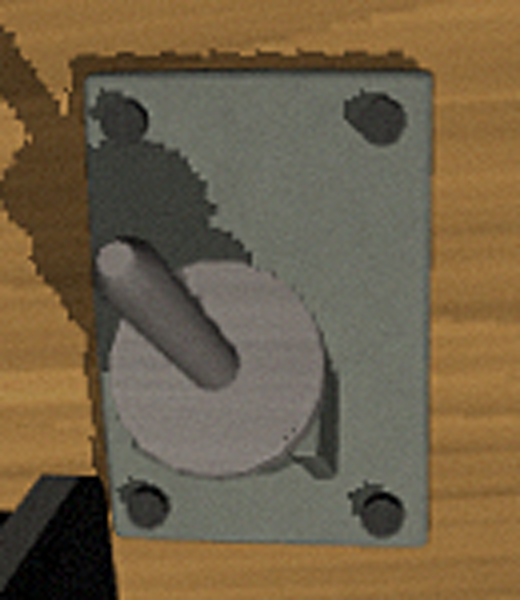

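View pics/c7.png

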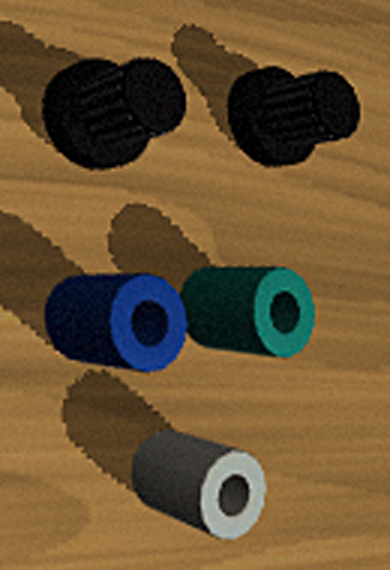

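Emit:
{"fn": "play_rows", "kwargs": {"increments": [[8.5, 0, 0, 1.5, 0], [8.5, -0.1, 0, 3.0, 0], [8.5, -0.1, 0, 3.3, 0], [8.5, -0.1, 0, 3.3, 0], [8.5, -0.1, 0, 3.3, 0], [8.5, -0.1, 0, 3.3, 0], [8.5, -0.1, 0, 3.3, 0], [8.5, -0.05, 0, 3.0, 0], [8.5, 0, 0, 2.0, 0], [8.5, 0, 0.5, 0.3, 0], [8.5, 0, 2, 0, 0], [8.5, 0, 3, 0, 0], [8.5, 0, 3, 0, 0], [8.5, 0, 2, 0, 0], [8.5, 0, 1.5, 0, 0], [8.5, 0, 0, 0, 0], [8.5, 0, 0, 0, 0]]}}

```text
clock: 2.7
tcp_pos: [0.5869, 0.2623, 0.125]
tool_rot: [[0.997, -0.001, 0.074], [-0.074, -0.0, 0.997], [-0.001, -1.0, -0.001]]
contact_force: [0.6, 0.3, 0.3]
opening: 1.0
```

```bash
python3 - <<'E'
from h import *
s=state();print(s["tcp_pos"],s["tool_rot"],s["qpos"])
i=camera_info("wrist");grab("wrist","pics/w2.png")
print(proj("wrist",(.587,.2628,.06),i),proj("wrist",s["tcp_pos"],i))
E
```

```text
[0.5869 0.2623 0.125 ] [[ 0.9973 -0.0013  0.0739]
 [-0.0739 -0.0005  0.9973]
 [-0.0013 -1.     -0.0006]] [ 17.2215  20.2878  81.9889  -0.0035  77.802  -68.5409]
[254.6255 213.281 ] [254.5951 257.1572]
```

View pics/w2.png

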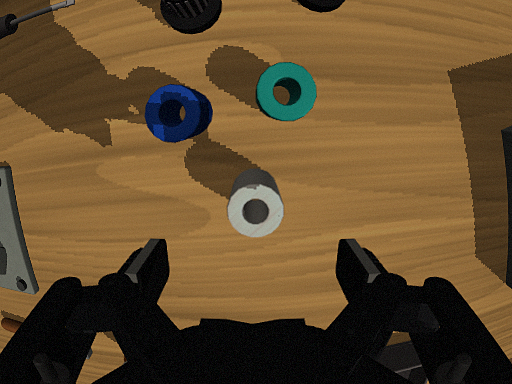

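Emit:
{"fn": "play_rows", "kwargs": {"increments": [[8.5, 0, 1.5, 0, 0], [8.5, 0, 2.5, 0, 0], [8.5, 0, 2.2, 0, 0], [8.5, 0, 1.5, 0, 0], [8.5, 0, 0.5, 0, 0], [8.5, 0, 0, 0, 0], [3, 0, 0, 0, 0], [3, 0, 0, 0, 0], [3, 0, 0, 0, 0], [3, 0, 0, 0, 0], [3, 0, 0, 0, 0], [3, 0, 0, 0, 0], [3, 0, 0, 0, 0], [3, 0, 0, 0, 0], [3, 0, 0, 0, 0], [3, 0, 0, 0, 0]]}}

```text
clock: 4.08
tcp_pos: [0.5877, 0.2629, 0.0447]
tool_rot: [[0.997, 0.002, 0.071], [-0.071, 0.0, 0.997], [0.002, -1.0, 0.001]]
contact_force: [-1.1, -0.9, 8.8]
opening: 0.45
```

Emit:
{"fn": "play_rows", "kwargs": {"increments": [[3, 0, -0.8, 0, 0], [3, 0, -2, 0, 0], [3, 0, -3, 0, 0], [3, 0, -3, 0, 0], [3, 0, -3, 0, 0], [3, 0, -3, 0, 0], [3, 0.5, -3, 0, 0], [3, 0.5, -2.2, -1, 0], [3, 1, -1, -2.5, 0], [3, 1, 0, -3.5, 0], [3, 1, 0, -3.5, 0], [3, 1, 0, -3.5, 0], [3, 1, 0, -3.5, 0], [3, 1, 0, -3.5, 0], [3, 1, 0, -3.5, 0], [3, 0, 0, -3.5, 0], [3, 0, 0, -2.5, 0], [3, 0, 0, -1.5, 0], [3, 0, 0, 0, 0], [3, 0, 0, 0, 0]]}}

```text
clock: 5.75
tcp_pos: [0.6442, -0.0623, 0.2537]
tool_rot: [[0.997, 0.0, 0.072], [-0.072, 0.0, 0.997], [0.0, -1.0, 0.0]]
contact_force: [0.5, -0.1, -2.1]
opening: 0.447
```

```bash
python3 - <<'E'
from h import *
s=state();print(s["tcp_pos"],s["tool_rot"],s["qpos"],s["opening"])
i=camera_info("wrist");grab("wrist","pics/w3.png")
grab("side","pics/s3.png");grab("scene","pics/sc3.png");print(i["world_from_camera"])
print(proj("wrist",(.5553,-.06,.17),i))
E
```

```text
[ 0.6442 -0.0623  0.2537] [[ 0.9974  0.0001  0.0719]
 [-0.0719  0.0003  0.9974]
 [ 0.0001 -1.      0.0003]] [-12.3454  17.1719  71.024    0.0173  91.7998 -98.2242] 0.4471245541092619
[[ 0.0717 -0.9601 -0.2704  0.5759]
 [ 0.9974  0.0691  0.0191 -0.0586]
 [ 0.0003 -0.2711  0.9625  0.3827]
 [ 0.      0.      0.      1.    ]]
[247.9065  83.9152]
```

View pics/w3.png

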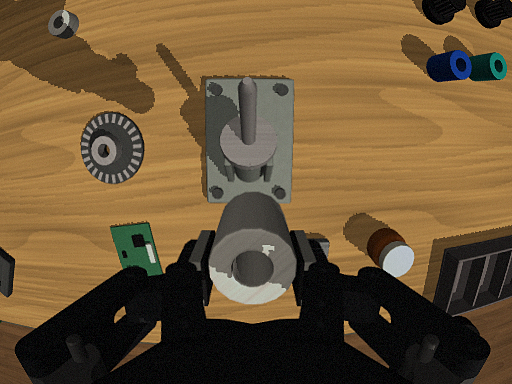

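View pics/s3.png

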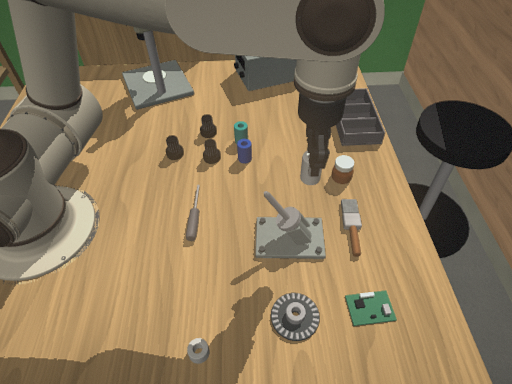

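Emit:
{"fn": "play_rows", "kwargs": {"increments": [[3, 0, 1, -0.4, 0], [3, 0, 2, 0, 0], [3, 0, 2.4, 0, 0], [3, 0, 2, 0, 0], [3, 0, 1, 0, 0], [3, -1, 0, 0, 0], [3, -1, 0, 0, 0], [3, -0.5, 0, 0, 0], [3, -0.5, 0, 0, 0], [3, -0.25, 0, 0, 0], [3, -0.25, 0, 0, 0], [3, -0.25, 0, 0, 0], [3, -0.25, 0, 0, 0], [3, 0, 0, 0, 0], [3, 0, 0, 0, 0]]}}

```text
clock: 7.15
tcp_pos: [0.6053, -0.0634, 0.1702]
tool_rot: [[0.997, 0.004, 0.071], [-0.071, -0.001, 0.997], [0.004, -1.0, -0.0]]
contact_force: [7.8, -0.8, 2.2]
opening: 0.448
```

```bash
python3 - <<'E'
from h import *
s=state();print(s["tcp_pos"],s["contact_force"])
grab("scene","pics/sc4.png");crop("pics/sc4.png",150,80,310,260,4,"pics/c8.png");grab("wrist","pics/w4.png")
E
```

```text
[ 0.6053 -0.0634  0.1702] [ 7.8355 -0.8314  2.2068]
```

View pics/c8.png

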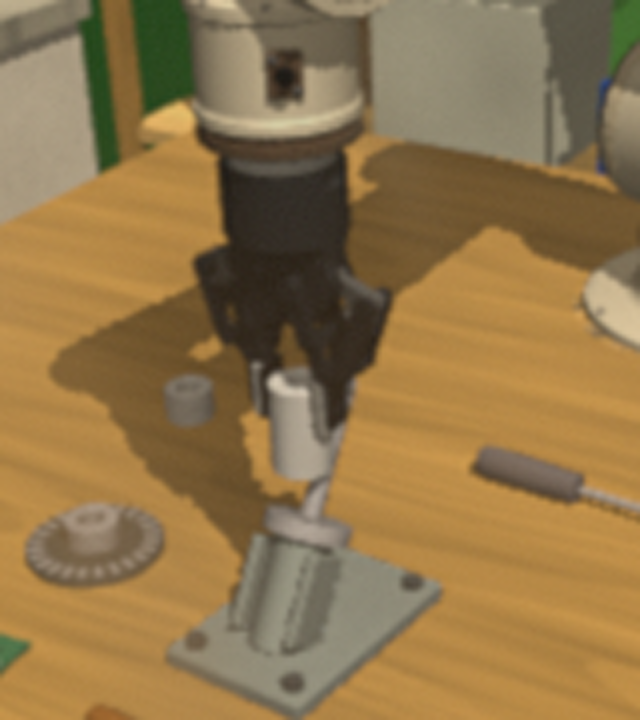

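View pics/w4.png

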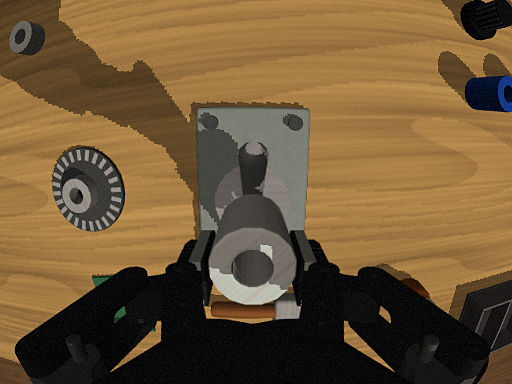

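Emit:
{"fn": "play_rows", "kwargs": {"increments": [[3, -0.25, 0, 0, 0], [3, -0.25, 0, 0, 0], [3, -0.25, 0, 0, 0], [3, -0.25, 0, 0, 0], [3, 0, 0, 0, 0]]}}

```text
clock: 7.67
tcp_pos: [0.5959, -0.0635, 0.1715]
tool_rot: [[0.997, 0.006, 0.071], [-0.071, -0.002, 0.997], [0.007, -1.0, -0.002]]
contact_force: [9.1, -6.1, 10.9]
opening: 0.443
```

Emit:
{"fn": "play_rows", "kwargs": {"increments": [[3, -0.25, 0, 0, 0], [3, -0.25, 0, 0, 0], [3, -0.25, 0, 0, 0], [3, -0.25, 0, 0, 0], [3, 0, 0, 0, 0]]}}

```text
clock: 8.08
tcp_pos: [0.5859, -0.0631, 0.1716]
tool_rot: [[0.997, 0.006, 0.071], [-0.071, -0.003, 0.997], [0.007, -1.0, -0.002]]
contact_force: [9.6, -7.1, 10.1]
opening: 0.446
```

```bash
python3 - <<'E'
from h import *
s=state();print(s["tcp_pos"],s["contact_force"])
grab("scene","pics/sc5.png");crop("pics/sc5.png",150,80,310,260,4,"pics/c9.png");grab("side","pics/s5.png");crop("pics/s5.png",230,100,350,240,4,"pics/c10.png")
E
```

```text
[ 0.5859 -0.0631  0.1716] [ 9.5748 -7.1366 10.0828]
```

View pics/c9.png

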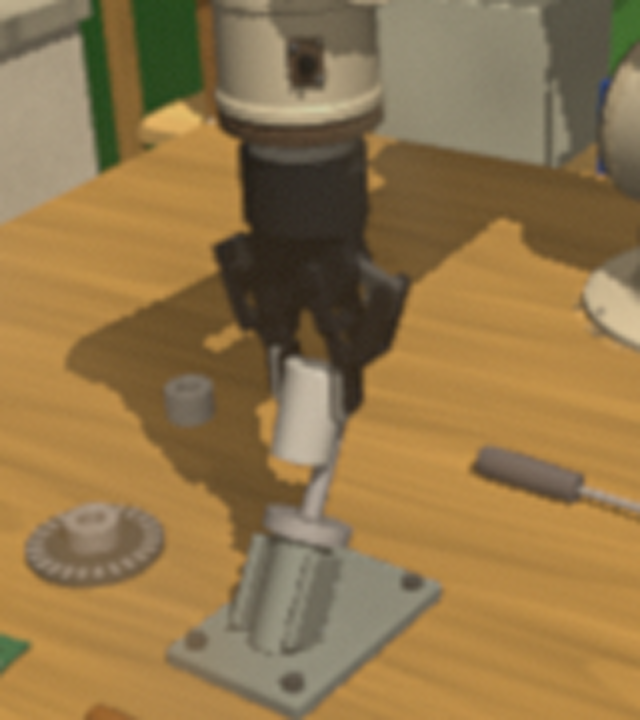

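View pics/c10.png

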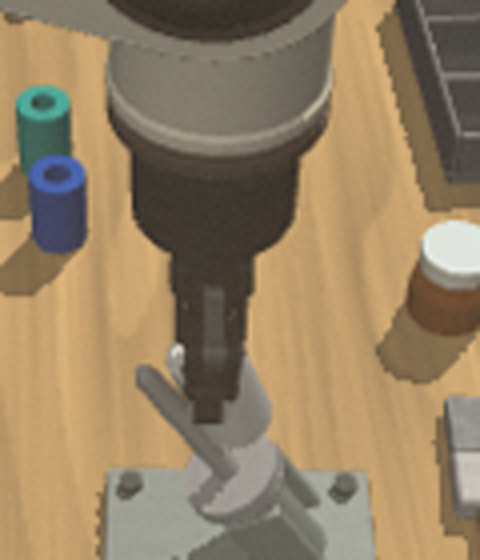

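Emit:
{"fn": "play_rows", "kwargs": {"increments": [[3, -0.2, 0, 0, 0], [3, -0.2, 0, 0, 0], [3, -0.1, 0, 0, 0], [3, 0, 0, 0, 0]]}}

```text
clock: 8.52
tcp_pos: [0.5809, -0.0627, 0.1713]
tool_rot: [[0.997, 0.006, 0.071], [-0.071, -0.003, 0.997], [0.006, -1.0, -0.002]]
contact_force: [9.0, -8.4, 9.8]
opening: 0.444
```

```bash
python3 - <<'E'
from h import *
s=state();print(s["tcp_pos"],s["contact_force"])
grab("side","pics/s6.png");crop("pics/s6.png",230,130,330,240,6,"pics/c11.png")
E
```

```text
[ 0.5809 -0.0627  0.1713] [ 8.9885 -8.3912  9.7538]
```

View pics/c11.png

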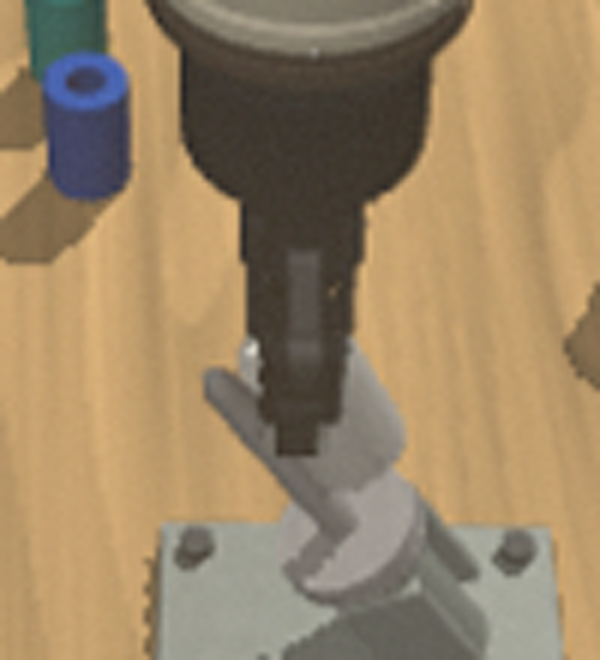

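```bash
python3 - <<'E'
from h import *
p=np.array([.60,-.064,.15])
for t in [0,15,20,25,30,35]:
    t=np.radians(t);a=np.array([-np.sin(t)*.9975,np.sin(t)*.0707,np.cos(t)])
    d=proj("side",p+.02*a)-proj("side",p-.02*a);print(np.degrees(t),np.degrees(np.arctan2(-d[0],-d[1])))
E
```

```text
0.0 -4.245479099466452
14.999999999999998 19.15437195952993
20.0 26.46663634184403
25.0 33.34252109391395
29.999999999999996 39.735510551124804
35.0 45.63932901574953
```

Emit:
{"fn": "play_rows", "kwargs": {"increments": [[3, -0.2, 0, 0, 0], [3, -0.2, 0, 0, 0], [3, -0.2, 0, 0, 0], [3, 0, 0, 0, 0]]}}

```text
clock: 8.9
tcp_pos: [0.5756, -0.0621, 0.1712]
tool_rot: [[0.997, 0.008, 0.071], [-0.071, -0.002, 0.997], [0.008, -1.0, -0.002]]
contact_force: [17.3, -6.9, 5.0]
opening: 0.446
```

```bash
python3 - <<'E'
from h import *
s=state();print(s["tcp_pos"],s["contact_force"])
grab("side","pics/s7.png");crop("pics/s7.png",230,130,330,240,6,"pics/c12.png")
E
```

```text
[ 0.5756 -0.0621  0.1712] [17.2504 -6.9262  4.9964]
```

View pics/c12.png

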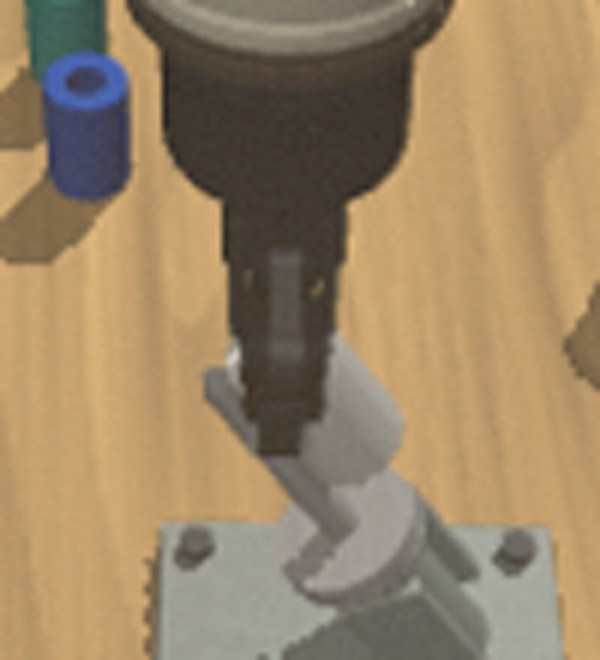

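Emit:
{"fn": "play_rows", "kwargs": {"increments": [[3, 0.5, 0, 0, 0], [3, 1, -0.5, 0, 0], [3, 1, -1.5, 0, 0], [3, 0.5, -2, 0, 0], [3, 0, -2, 0, 0], [3, 0, -2, 0, 0], [3, 0, -1, 0, 0], [3, 0, 0, 0, 0], [3, 0, 0, 0, 0]]}}

```text
clock: 9.7
tcp_pos: [0.6031, -0.0631, 0.2587]
tool_rot: [[0.997, -0.0, 0.071], [-0.071, 0.0, 0.997], [-0.0, -1.0, 0.0]]
contact_force: [0.2, -0.7, -2.2]
opening: 0.442
```

```bash
python3 - <<'E'
from h import *
s=state();print(s["tcp_pos"],s["contact_force"]);i=camera_info("wrist")
grab("wrist","pics/w8.png");grab("side","pics/s8.png");grab("scene","pics/sc8.png");crop("pics/s8.png",240,100,340,210,6,"pics/c13.png");crop("pics/sc8.png",180,80,290,190,5,"pics/c14.png")
t=s["tcp_pos"];R=s["tool_rot"]
a=np.array([-.5*.9975,.5*.0707,.866]);g=t-.005*R[:,1]
np.savez("w8.npz",T=i["world_from_camera"],t=t)
for h,n in [(10.3,'top'),(-49.7,'foot')]:
    q=g+a*h*1e-3;print(n,q,proj("wrist",q,i),proj("side",q),proj("scene",q))
print("tip",proj("wrist",(.5553,-.06,.17),i))
E
```

```text
[ 0.6031 -0.0631  0.2587] [ 0.1902 -0.6549 -2.1629]
top [ 0.5979 -0.0628  0.2726] [254.8839 261.6287] [288.4643 156.2471] [223.8292 141.8309]
foot [ 0.6279 -0.0649  0.2207] [253.9925 263.6928] [302.446  175.3556] [217.3998 166.3805]
tip [253.425  140.3048]
```

View pics/w8.png

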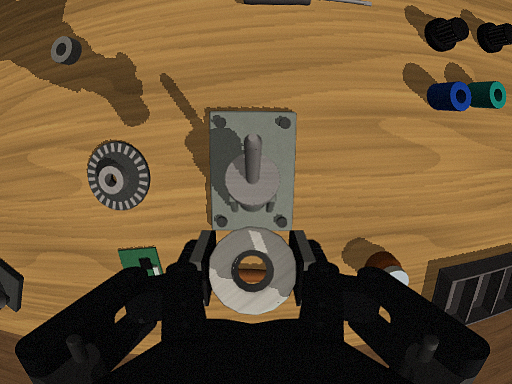

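View pics/c13.png

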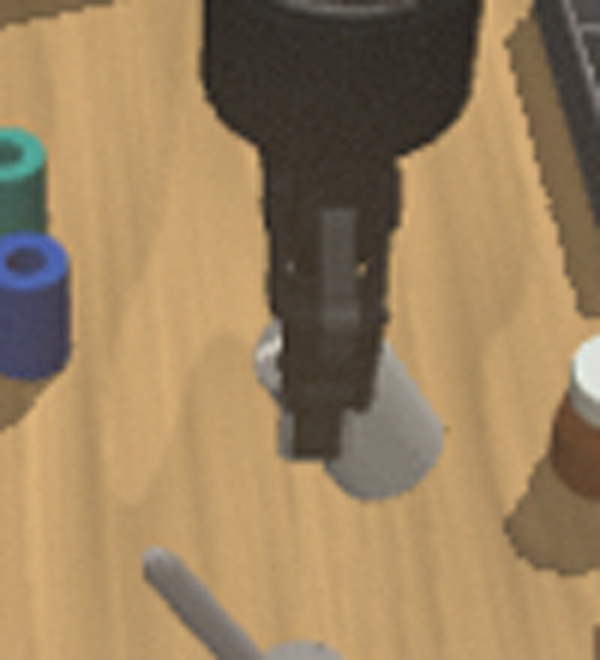

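View pics/c14.png

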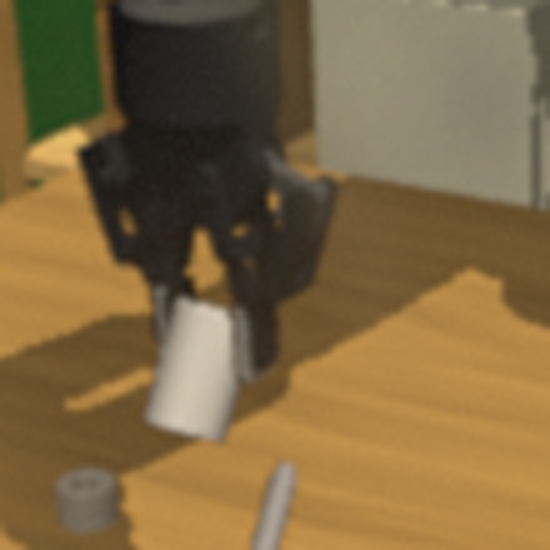

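Emit:
{"fn": "play_rows", "kwargs": {"increments": [[3, -1, 0, 0, 0], [3, -2, 0, 0, 0], [3, -2, 0, 0, 0], [3, -2, 0, 0, 0], [3, -1.5, 0.5, 0, 0], [3, -0.5, 1, 0, 0], [3, 0, 0.9, 0, 0], [3, 0, 0.4, 0, 0], [3, 0, 0, 0, 0], [3, 0, 0, 0, 0]]}}

```text
clock: 10.68
tcp_pos: [0.5136, -0.0568, 0.2309]
tool_rot: [[0.997, -0.001, 0.071], [-0.071, 0.0, 0.997], [-0.001, -1.0, 0.0]]
contact_force: [-0.9, -0.4, -1.6]
opening: 0.447
```

```bash
python3 - <<'E'
from h import *
s=state();print(s["tcp_pos"],s["contact_force"])
grab("wrist","pics/w9.png");grab("side","pics/s9.png");grab("scene","pics/sc9.png");crop("pics/s9.png",220,120,320,230,6,"pics/c15.png");crop("pics/sc9.png",180,80,290,230,5,"pics/c16.png");crop("pics/w9.png",180,160,330,330,4,"pics/c17.png")
E
```

```text
[ 0.5136 -0.0568  0.2309] [-0.9032 -0.4178 -1.5897]
```

View pics/c17.png

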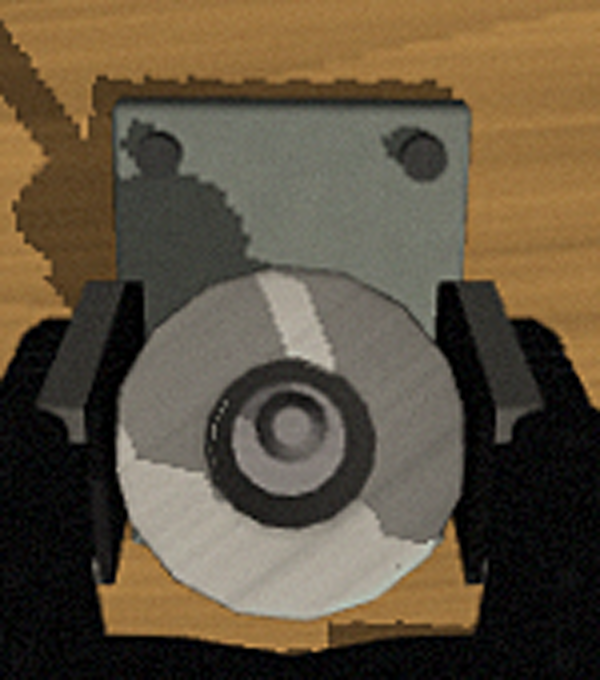

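View pics/c15.png

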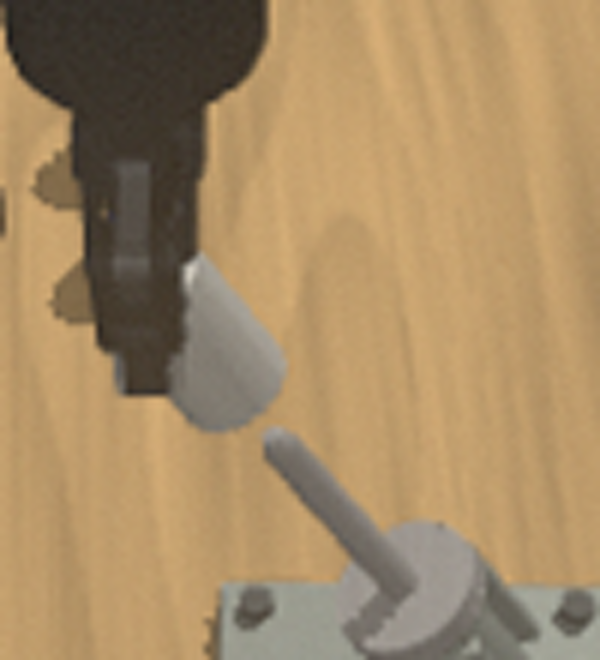

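View pics/c16.png

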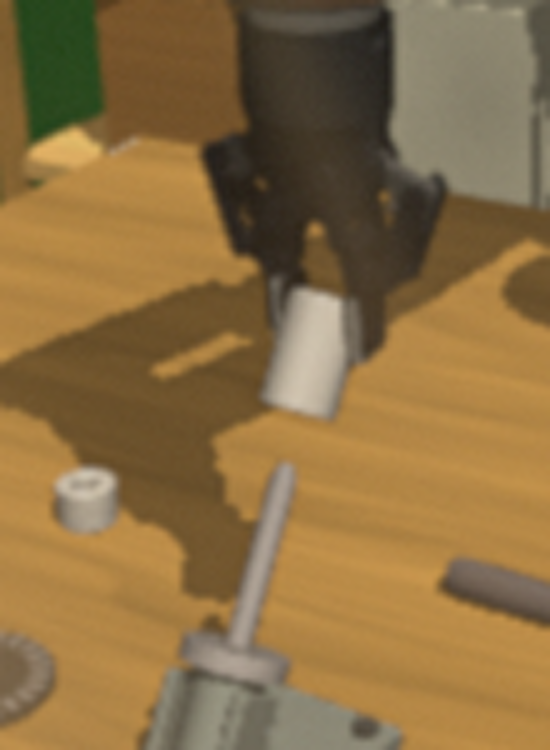

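```bash
python3 - <<'E'
from h import *
i=camera_info("wrist");s=state();g=s["tcp_pos"]+np.array([0,0,.005])
a=np.array([-.5*.9975,.5*.0707,.866])
# tip from wrist ray at z .17
tip=plane("wrist",180+291/4,160+425/4,.1703,i);print("tip",tip)
for foot in [(252.2,269.5)]:
  for d in [.02,.025,.03]:
    q=tip+a*d; print(d,q,proj("wrist",q,i))
print("pred foot",g-a*.0497,proj("wrist",g-a*.0497,i), "ray foot at z",plane("wrist",252.2,269.5,.192,i), "top",plane("wrist",253,270.7,.244,i))
E
```

```text
tip [ 0.5535 -0.0604  0.1703]
0.02 [ 0.5435 -0.0597  0.1876] [252.821  266.0614]
0.025 [ 0.541  -0.0595  0.192 ] [252.8411 266.0082]
0.03 [ 0.5385 -0.0593  0.1963] [252.8622 265.9521]
pred foot [ 0.5385 -0.0586  0.1934] [253.9659 263.6643] ray foot at z [ 0.5436 -0.0601  0.192 ] top [ 0.514  -0.0577  0.244 ]
```

Emit:
{"fn": "play_rows", "kwargs": {"increments": [[3, -0.25, 0, 0.05, 0], [3, 0.25, 0.43, 0, 0], [3, 0.5, 0.87, 0, 0], [3, 0.5, 0.87, 0, 0], [3, 0.25, 0.43, 0, 0], [3, 0.25, 0.43, 0, 0], [3, 0.25, 0.43, 0, 0], [3, 0, 0, 0, 0]]}}

```text
clock: 11.5
tcp_pos: [0.5309, -0.0575, 0.1956]
tool_rot: [[0.997, -0.001, 0.071], [-0.071, 0.0, 0.997], [-0.001, -1.0, 0.0]]
contact_force: [-0.0, -0.1, -0.3]
opening: 0.444
```

```bash
python3 - <<'E'
from h import *
s=state();print(s["tcp_pos"],s["contact_force"])
grab("wrist","pics/w10.png");crop("pics/w10.png",180,160,330,330,4,"pics/c18.png")
E
```

```text
[ 0.5309 -0.0575  0.1956] [-0.0438 -0.0671 -0.3451]
```

View pics/c18.png

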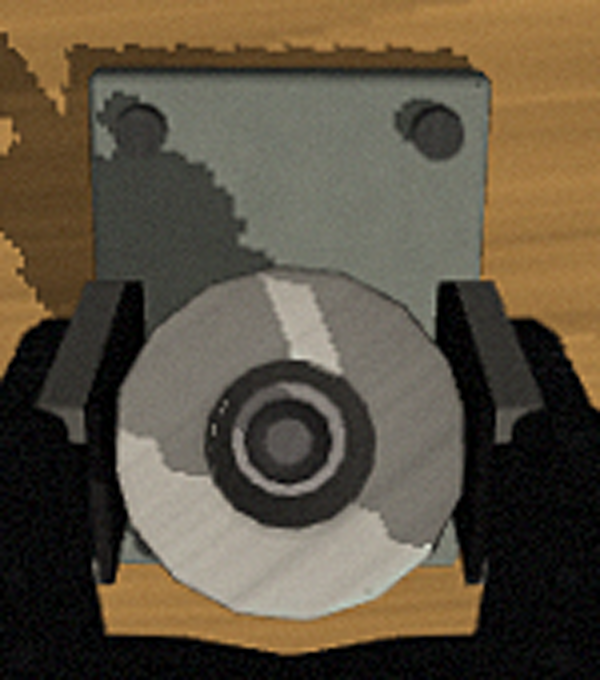

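Emit:
{"fn": "play_rows", "kwargs": {"increments": [[3, 0.25, 0.43, 0, 0], [3, 0.25, 0.43, 0, 0], [3, 0.25, 0.43, 0, 0], [3, 0.25, 0.43, 0, 0], [3, 0.25, 0.43, 0, 0], [3, 0.25, 0.44, 0, 0], [3, 0.25, 0.43, 0, 0], [3, 0.25, 0.43, 0, 0], [3, 0, 0, 0, 0]]}}

```text
clock: 12.3
tcp_pos: [0.5508, -0.0589, 0.1611]
tool_rot: [[0.997, -0.001, 0.071], [-0.071, 0.0, 0.997], [-0.001, -1.0, 0.0]]
contact_force: [-0.8, -0.1, -1.6]
opening: 0.442
```

```bash
python3 - <<'E'
from h import *
s=state();print(s["tcp_pos"],s["contact_force"])
grab("wrist","pics/w11.png");crop("pics/w11.png",180,160,330,330,4,"pics/c19.png")
E
```

```text
[ 0.5508 -0.0589  0.1611] [-0.8147 -0.0561 -1.598 ]
```

View pics/c19.png

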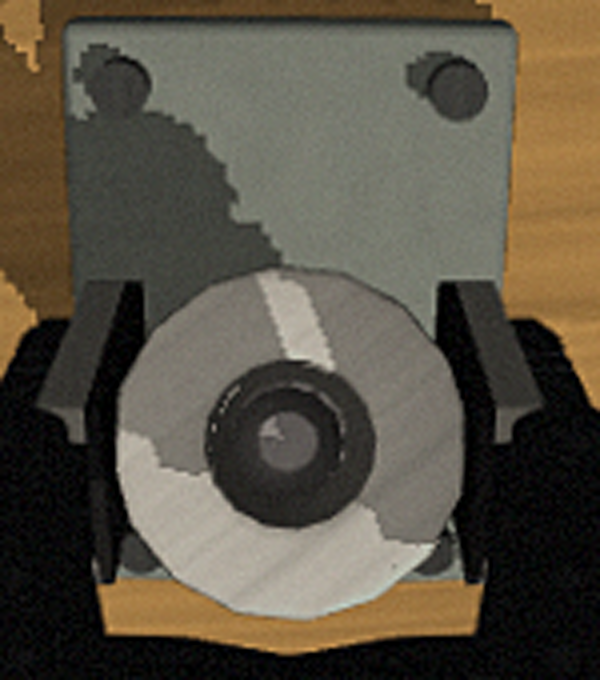

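Emit:
{"fn": "play_rows", "kwargs": {"increments": [[3, 0.25, 0.43, 0, 0], [3, 0.25, 0.43, 0, 0], [3, 0.25, 0.44, 0, 0], [3, 0.25, 0.43, 0, 0], [3, 0.25, 0.43, 0, 0], [3, 0.25, 0.44, 0, 0], [3, 0.1, 0.17, 0, 0], [3, 0.1, 0.17, 0, 0], [3, 0.1, 0.18, 0, 0], [3, 0, 0, 0, 0]]}}

```text
clock: 13.18
tcp_pos: [0.5687, -0.0602, 0.1307]
tool_rot: [[0.997, -0.0, 0.071], [-0.071, 0.0, 0.997], [-0.0, -1.0, 0.0]]
contact_force: [-0.1, -0.9, -0.9]
opening: 0.444
```

Emit:
{"fn": "play_rows", "kwargs": {"increments": [[3, 0.1, 0.17, 0, 0], [3, 0.1, 0.17, 0, 0], [3, 0.1, 0.18, 0, 0], [3, 0, 0, 0, 0]]}}

```text
clock: 13.52
tcp_pos: [0.5717, -0.0604, 0.1254]
tool_rot: [[0.997, -0.0, 0.071], [-0.071, 0.0, 0.997], [-0.0, -1.0, 0.0]]
contact_force: [-1.0, 0.1, -1.8]
opening: 0.439
```

Emit:
{"fn": "play_rows", "kwargs": {"increments": [[3, 0.1, 0.17, 0, 0], [3, 0, 0, 0, 0]]}}

```text
clock: 13.68
tcp_pos: [0.5727, -0.0605, 0.1238]
tool_rot: [[0.997, -0.0, 0.071], [-0.071, 0.0, 0.997], [-0.0, -1.0, 0.0]]
contact_force: [0.2, 0.1, -0.3]
opening: 0.447
```

Emit:
{"fn": "play_rows", "kwargs": {"increments": [[3, 0.1, 0.17, 0, 0], [3, 0, 0, 0, 0]]}}

```text
clock: 13.85
tcp_pos: [0.5737, -0.0606, 0.1221]
tool_rot: [[0.997, -0.0, 0.071], [-0.071, 0.0, 0.997], [-0.0, -1.0, 0.0]]
contact_force: [0.5, 0.1, -1.2]
opening: 0.447
```

Emit:
{"fn": "play_rows", "kwargs": {"increments": [[3, 0.1, 0.17, 0, 0], [3, 0, 0, 0, 0]]}}

```text
clock: 14.02
tcp_pos: [0.5743, -0.0606, 0.1215]
tool_rot: [[0.998, -0.001, 0.071], [-0.071, -0.0, 0.998], [-0.001, -1.0, -0.0]]
contact_force: [-11.4, 1.1, 11.9]
opening: 0.447
```

```bash
python3 - <<'E'
from h import *
s=state();print(s["tcp_pos"],s["contact_force"])
grab("scene","pics/sc12.png");crop("pics/sc12.png",180,120,290,260,5,"pics/c20.png");grab("side","pics/s12.png");crop("pics/s12.png",240,130,340,240,6,"pics/c21.png")
E
```

```text
[ 0.5743 -0.0606  0.1215] [-11.4058   1.1027  11.9442]
```

View pics/c20.png

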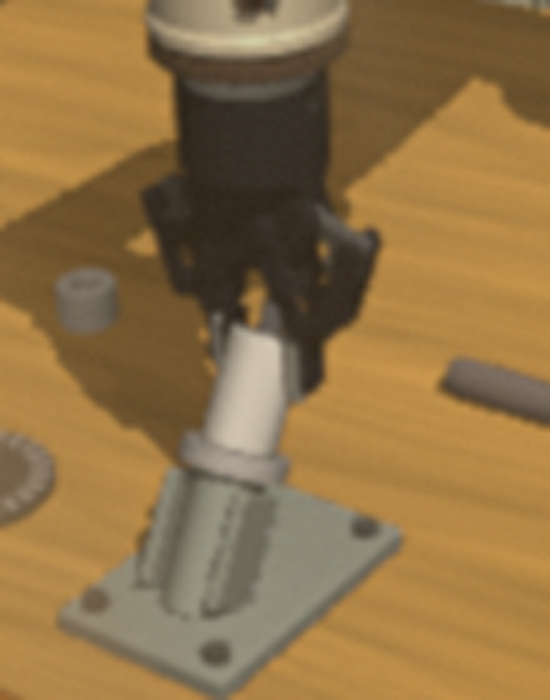

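View pics/c21.png

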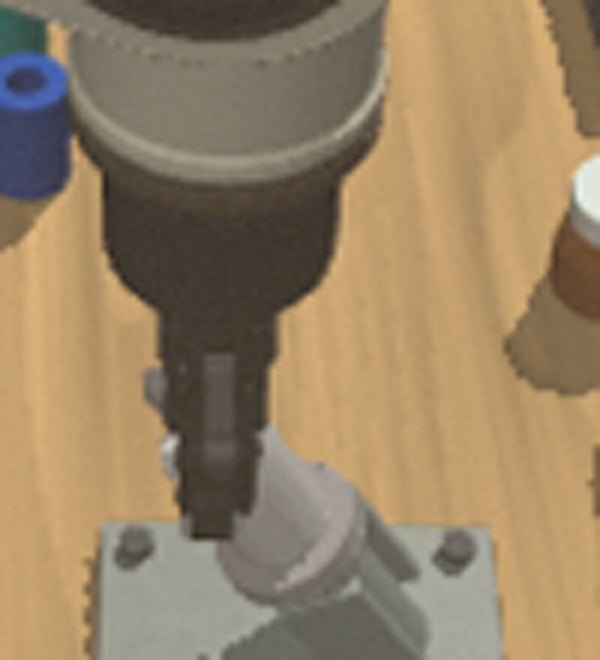

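Emit:
{"fn": "play_rows", "kwargs": {"increments": [[3, 0, 0, 0, 0], [3, 0, 0, 0, 0], [4.5, 0, 0, 0, 0], [5.5, 0, 0, 0, 0], [7, 0, 0, 0, 0], [8.5, 0, 0, 0, 0], [8.5, 0, 0, 0, 0], [8.5, 0, 0, 0, 0], [8.5, 0, 0, 0, 0]]}}

```text
clock: 14.87
tcp_pos: [0.5747, -0.0606, 0.1206]
tool_rot: [[0.997, -0.0, 0.071], [-0.071, 0.0, 0.997], [-0.0, -1.0, 0.0]]
contact_force: [-0.4, -0.2, -0.5]
opening: 0.994
```

```bash
python3 - <<'E'
from h import *
t=np.array([.5743,-.0606,.1215]);z=np.array([.071,.9975,0])
for d in [.005,.009,.014,.019]:
    print(d,[proj("side",t-z*k-np.array([0,0,d])) for k in (.021,.033)],"meas 275.8 219.7")
s=state();print(s["tcp_pos"],s["contact_force"],s["opening"])
grab("wrist","pics/w13.png")
E
```

```text
0.005 [array([273.9202, 215.5642]), array([273.9864, 220.1373])] meas 275.8 219.7
0.009 [array([273.878 , 216.6908]), array([273.9436, 221.258 ])] meas 275.8 219.7
0.014 [array([273.8258, 218.0874]), array([273.8905, 222.6473])] meas 275.8 219.7
0.019 [array([273.774 , 219.4713]), array([273.8379, 224.0239])] meas 275.8 219.7
[ 0.5747 -0.0606  0.1206] [-0.4451 -0.1634 -0.5486] 0.9942982873575222
```

View pics/w13.png

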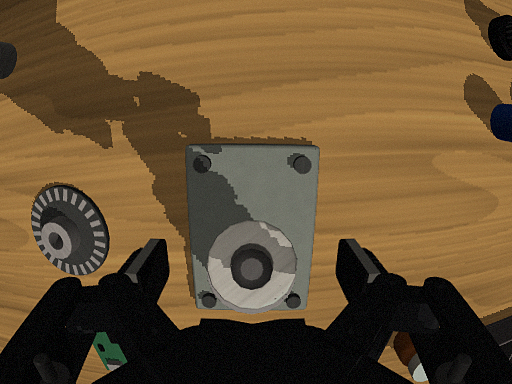

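Emit:
{"fn": "play_rows", "kwargs": {"increments": [[8.5, 0, -1, 0, 0], [8.5, 0, -2.5, 0, 0], [8.5, 0, -3, 0, 0], [8.5, 0, -3, 0, 0], [8.5, 0, -2.5, 0, 0], [8.5, 0.3, -1, -1, 0], [8.5, 0.8, 0, -3, 0], [8.5, 0.8, 0, -3.4, 0], [8.5, 0.8, 0, -3.4, 0], [8.5, 0.8, 0, -3.4, 0], [8.5, 0.4, 0, -3, 0], [8.5, 0.2, 0.5, -2, 0], [8.5, 0, 2, 0, 0], [8.5, 0, 3.5, 0, 0], [8.5, 0, 3.5, 0, 0], [8.5, 0, 2.5, 0, 0], [8.5, 0, 1.5, 0, 0], [8.5, 0, 0, 0, 0], [8.5, 0, 0, 0, 0]]}}

```text
clock: 16.5
tcp_pos: [0.6018, -0.2553, 0.1156]
tool_rot: [[0.997, -0.001, 0.071], [-0.071, 0.001, 0.997], [-0.001, -1.0, 0.0]]
contact_force: [0.2, 0.2, 0.3]
opening: 0.995
```

```bash
python3 - <<'E'
from h import *
s=state();print(s["tcp_pos"],s["contact_force"],s["opening"])
i=camera_info("wrist");grab("wrist","pics/w14.png");grab("scene","pics/sc14.png");crop("pics/sc14.png",140,120,290,260,5,"pics/c22.png")
print(proj("wrist",(.6021,-.2553,.028),i));np.savez("w14.npz",T=i["world_from_camera"])
E
```

```text
[ 0.6018 -0.2553  0.1156] [0.157  0.1814 0.2981] 0.9945963692071974
[253.655  203.7692]
```

View pics/w14.png

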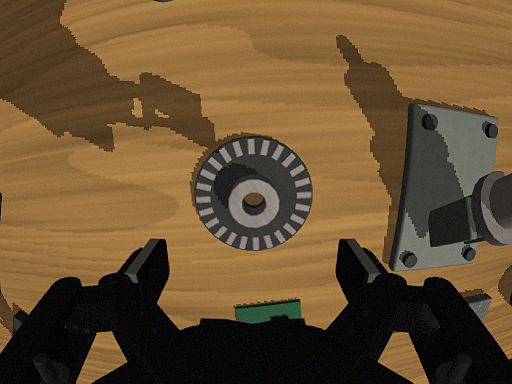

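View pics/c22.png

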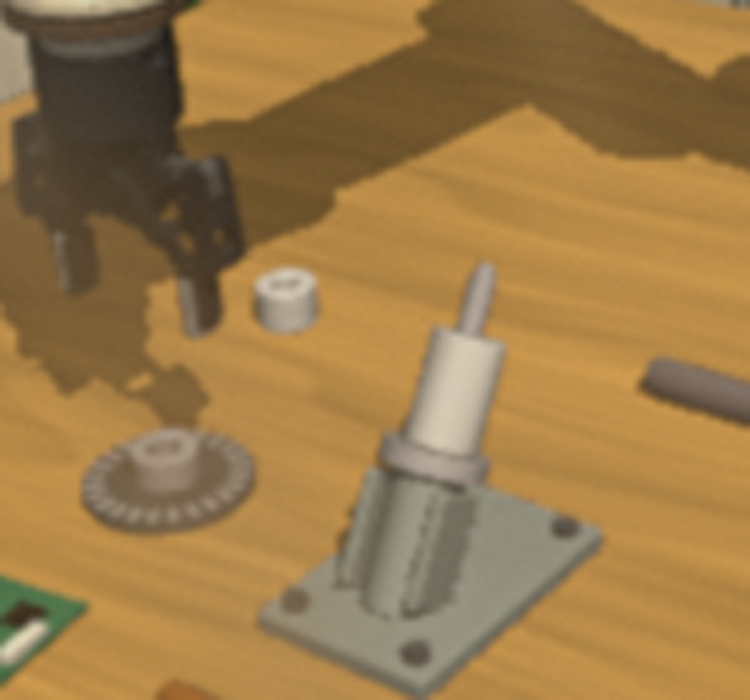

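Emit:
{"fn": "play_rows", "kwargs": {"increments": [[8.5, 0, 1.5, 0, 0], [8.5, 0, 2.5, 0, 0], [8.5, 0, 2.5, 0, 0], [8.5, 0, 1.5, 0, 0], [8.5, 0, 0.65, 0, 0], [8.5, 0, 0, 0, 0], [3, 0, 0, 0, 0], [3, 0, 0, 0, 0], [3, 0, 0, 0, 0], [3, 0, 0, 0, 0], [3, 0, 0, 0, 0], [3, 0, 0, 0, 0], [3, 0, 0, 0, 0], [3, 0, 0, 0, 0]]}}

```text
clock: 17.77
tcp_pos: [0.6025, -0.2554, 0.0308]
tool_rot: [[0.997, 0.002, 0.071], [-0.071, -0.001, 0.997], [0.002, -1.0, -0.001]]
contact_force: [-2.4, 0.6, 11.1]
opening: 0.435
```

```bash
python3 - <<'E'
from h import *
s=state();print(s["tcp_pos"],s["contact_force"],s["opening"])
grab("side","pics/s15.png");crop("pics/s15.png",230,240,360,360,6,"pics/c23.png")
E
```

```text
[ 0.6025 -0.2554  0.0308] [-2.3639  0.6399 11.0588] 0.4348075602112479
```

View pics/c23.png

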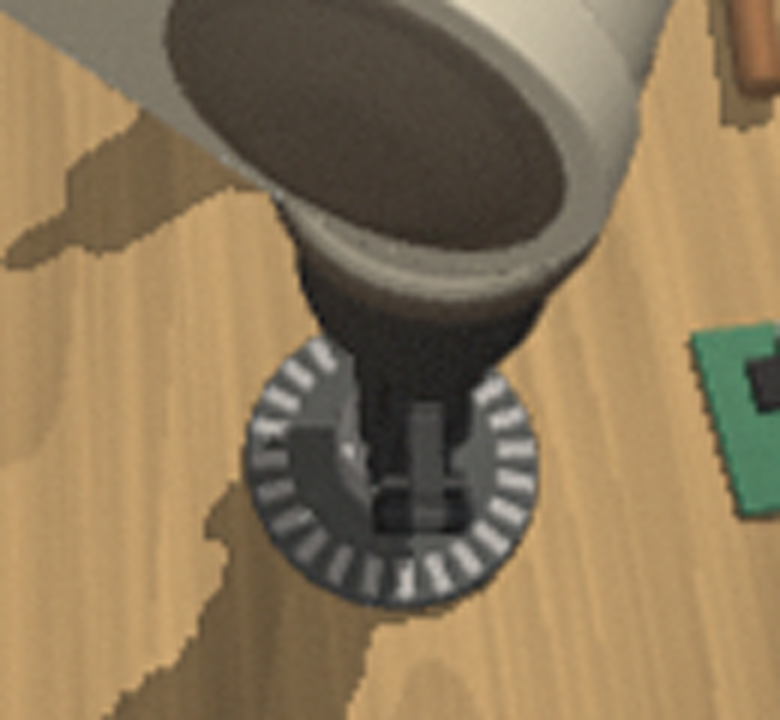

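Emit:
{"fn": "play_rows", "kwargs": {"increments": [[3, 0, -0.8, 0, 0], [3, 0, -2, 0, 0], [3, 0, -3, 0, 0], [3, 0, -3, 0, 0], [3, 0, -3, 0, 0], [3, 0, -3, 0, 0], [3, 0, -3, 0, 0], [3, -0.4, -2.2, 1, 0], [3, -1.2, -1, 2.3, 0], [3, -1.5, 0, 3, 0], [3, -1.5, 0, 3, 0], [3, -1.5, 0, 3, 0], [3, -1.5, 0, 3, 0], [3, -1.2, 0, 2.3, 0], [3, -0.8, 0, 1.5, 0], [3, 0, 0, 0, 0], [3, 0, 0, 0, 0]]}}

```text
clock: 19.23
tcp_pos: [0.5195, -0.0571, 0.2401]
tool_rot: [[0.998, 0.001, 0.069], [-0.069, -0.0, 0.998], [0.001, -1.0, -0.0]]
contact_force: [0.8, -0.5, -2.1]
opening: 0.432
```

```bash
python3 - <<'E'
from h import *
s=state();print(s["tcp_pos"],s["contact_force"],s["opening"])
i=camera_info("wrist");grab("wrist","pics/w16.png");grab("side","pics/s16.png");crop("pics/s16.png",210,80,340,220,5,"pics/c24.png")
E
```

```text
[ 0.5195 -0.0571  0.2401] [ 0.7515 -0.5328 -2.1077] 0.43235549891454744
```

View pics/w16.png

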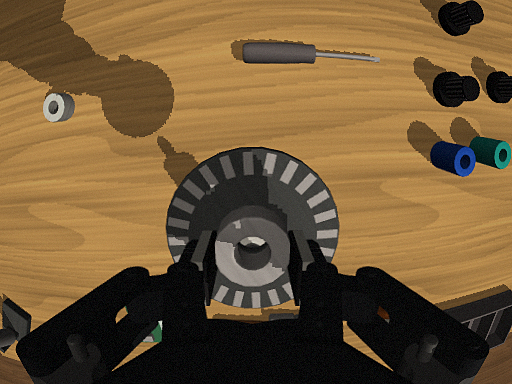

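View pics/c24.png

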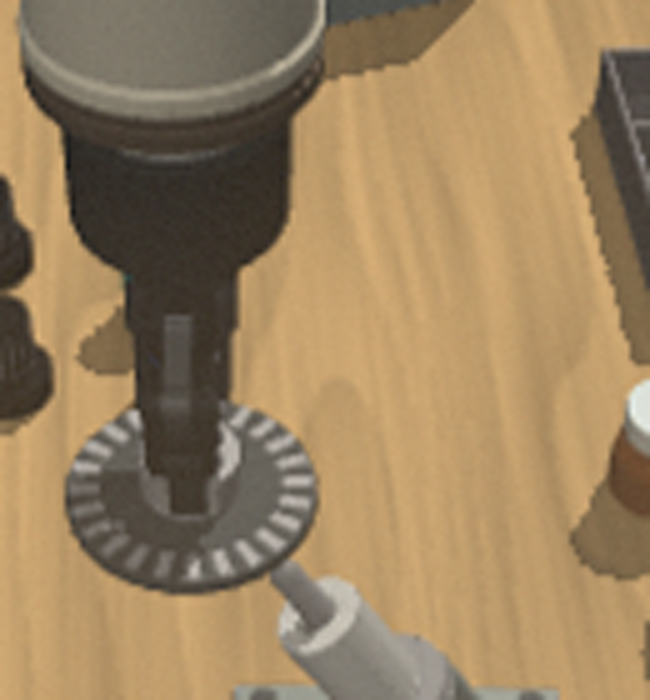

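Emit:
{"fn": "play_rows", "kwargs": {"increments": [[3, 0, 1, 0, 0], [3, 0, 1.2, 0, 0], [3, 0, 1, 0, 0], [3, 0, 0.4, 0, 0], [3, 0, 0.2, 0, 0], [3, 0, 0.2, 0, 0], [3, 0, 0.2, 0, 0], [3, 0, 0, 0, 0]]}}

```text
clock: 20.0
tcp_pos: [0.5198, -0.0581, 0.1977]
tool_rot: [[0.997, 0.0, 0.071], [-0.071, -0.001, 0.997], [0.0, -1.0, -0.001]]
contact_force: [-5.2, -1.2, 11.3]
opening: 0.43
```

Emit:
{"fn": "play_rows", "kwargs": {"increments": [[3, 0, 0.2, 0, 0], [3, 0, 0.2, 0, 0], [3, 0, 0.2, 0, 0], [3, 0, 0, 0, 0]]}}

```text
clock: 20.33
tcp_pos: [0.5193, -0.0582, 0.1917]
tool_rot: [[0.997, -0.001, 0.071], [-0.071, -0.001, 0.997], [-0.001, -1.0, -0.001]]
contact_force: [-11.7, -2.0, 13.6]
opening: 0.432
```

```bash
python3 - <<'E'
from h import *
s=state();print(s["tcp_pos"],s["contact_force"],s["opening"])
grab("side","pics/s17.png");crop("pics/s17.png",210,80,340,220,5,"pics/c25.png")
E
```

```text
[ 0.5193 -0.0582  0.1917] [-11.7176  -2.0026  13.584 ] 0.4316435501479823
```

View pics/c25.png

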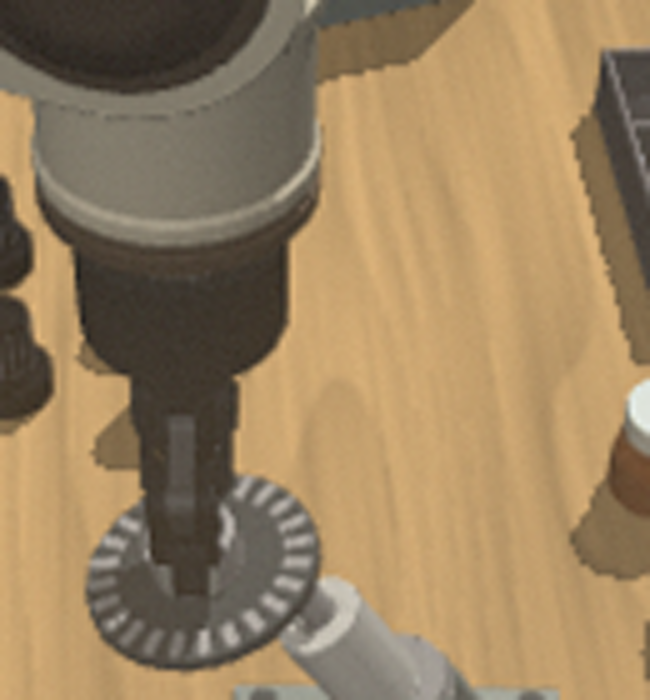

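Emit:
{"fn": "play_rows", "kwargs": {"increments": [[3, 0, 0.2, 0, 0], [3, 0, 0.2, 0, 0], [3, 0, 0.2, 0, 0], [3, 0, 0.2, 0, 0], [3, 0, 0, 0, 0]]}}

```text
clock: 20.8
tcp_pos: [0.519, -0.0582, 0.1836]
tool_rot: [[0.997, -0.002, 0.071], [-0.071, -0.001, 0.997], [-0.002, -1.0, -0.001]]
contact_force: [-14.5, -2.2, 13.3]
opening: 0.431
```

```bash
python3 - <<'E'
from h import *
s=state();print(s["tcp_pos"],s["contact_force"],s["opening"])
grab("side","pics/s18.png");crop("pics/s18.png",210,100,340,220,6,"pics/c26.png")
P=np.array([.52,-.058,.17])
for t in [20,25,30,35,40]:
    t=np.radians(t);u=np.array([np.cos(t)*.9975,-np.cos(t)*.0707,np.sin(t)])
    d=proj("side",P+.05*u)-proj("side",P-.05*u);print(np.degrees(t),d,np.degrees(np.arctan2(-d[1],d[0])))
E
```

```text
[ 0.519  -0.0582  0.1836] [-14.5472  -2.2492  13.2513] 0.43083875666353283
20.0 [ 45.143  -10.4655] 13.052281886866941
25.0 [ 43.419  -13.0116] 16.68218573188101
29.999999999999996 [ 41.3648 -15.4597] 20.49278573666835
35.0 [ 38.9958 -17.7913] 24.524196394272334
40.0 [ 36.3294 -19.9885] 28.81961974609317
```

View pics/c26.png

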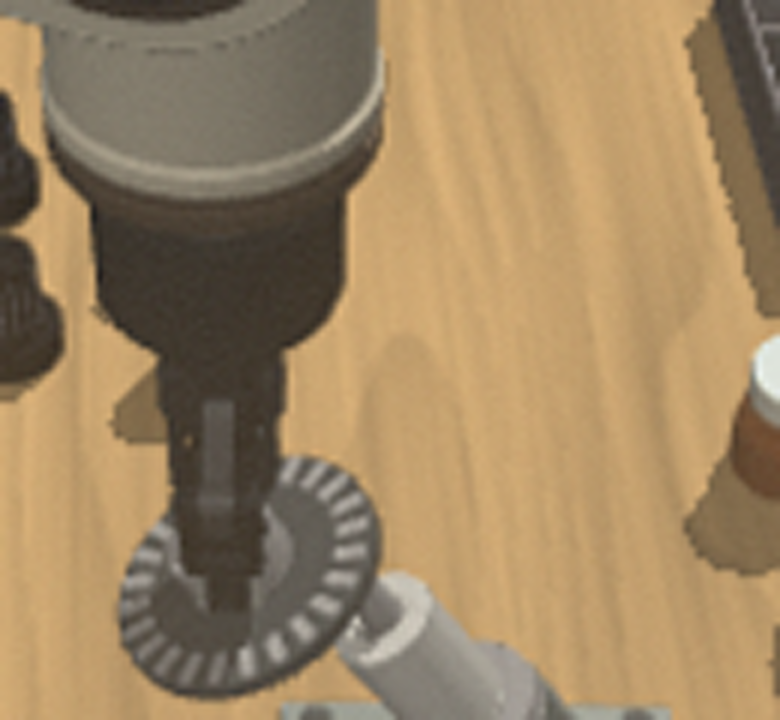

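```bash
python3 - <<'E'
from h import *
P=np.array([.525,-.058,.165]);v=np.array([.0707,.9975,0])
for t in [15,20,25,30,35]:
    t=np.radians(t);u=np.array([np.cos(t)*.9975,-np.cos(t)*.0707,np.sin(t)])
    q=np.array([proj("side",P+.05*(u*np.cos(f)+v*np.sin(f))) for f in np.linspace(0,6.28,200)])
    w=q.max(0)-q.min(0);c=(q.max(0)+q.min(0))/2
    r=q[q[:,0].argmax()]-q[q[:,0].argmin()]
    print(round(np.degrees(t)),w,c,"right-left slope",r,"top-bot",q[q[:,1].argmax()]-q[q[:,1].argmin()])
print("meas 43.7 40.3, r-l (43.7,-10), bot-top (-18,40)")
E
```

```text
15 [46.4188 37.8172] [250.7534 194.2224] right-left slope [46.4188 -9.1191] top-bot [-10.8731  37.8172]
20 [45.0633 38.4367] [250.8325 194.1845] right-left slope [ 45.0633 -11.7145] top-bot [-13.2889  38.4367]
25 [43.3659 39.1945] [250.8999 194.1395] right-left slope [ 43.3659 -14.2321] top-bot [-15.4297  39.1945]
30 [41.3392 40.0582] [250.9537 194.087 ] right-left slope [ 41.3392 -16.6529] top-bot [-17.1784  40.0582]
35 [38.9981 40.9946] [250.9922 194.0284] right-left slope [ 38.9981 -18.9585] top-bot [-17.9221  40.9946]
meas 43.7 40.3, r-l (43.7,-10), bot-top (-18,40)
```

Emit:
{"fn": "play_rows", "kwargs": {"increments": [[3, 0, 0.2, 0, 0], [3, 0, 0, 0, 0], [3, -0.5, -0.87, 0, 0], [3, -0.5, -1, 0, 0], [3, 0, -1.5, 0, 0], [3, 0, -1.5, 0, 0], [3, 0, -1, 0, 0], [3, 0, 0, 0, 0], [3, 0, 0, 0, 0]]}}

```text
clock: 21.6
tcp_pos: [0.5098, -0.0571, 0.2401]
tool_rot: [[0.997, 0.001, 0.071], [-0.071, -0.0, 0.997], [0.001, -1.0, -0.0]]
contact_force: [0.3, 0.1, -2.3]
opening: 0.436
```

```bash
python3 - <<'E'
from h import *
s=state();print(s["tcp_pos"],s["contact_force"],s["opening"])
i=camera_info("wrist");grab("wrist","pics/w19.png");crop("pics/w19.png",150,120,350,330,3.5,"pics/c27.png");grab("side","pics/s19.png");crop("pics/s19.png",190,70,320,190,6,"pics/c28.png")
tip=np.array([.554,-.0602,.1703]);print(proj("wrist",tip,i))
a=np.array([-.5*.9975,.5*.0707,.866]);p=tip+.06*a;print(proj("wrist",p,i),proj("wrist",p+.02*a,i))
E
```

```text
[ 0.5098 -0.0571  0.2401] [ 0.3414  0.1144 -2.3363] 0.43601694476963904
[253.6773 265.5219]
[254.2472 264.6703] [254.5394 264.2335]
```

View pics/c27.png

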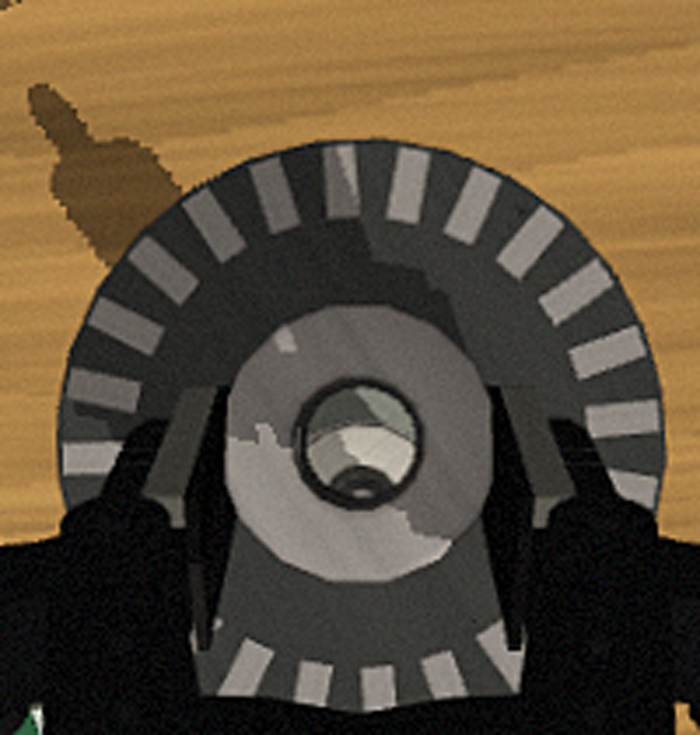

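View pics/c28.png

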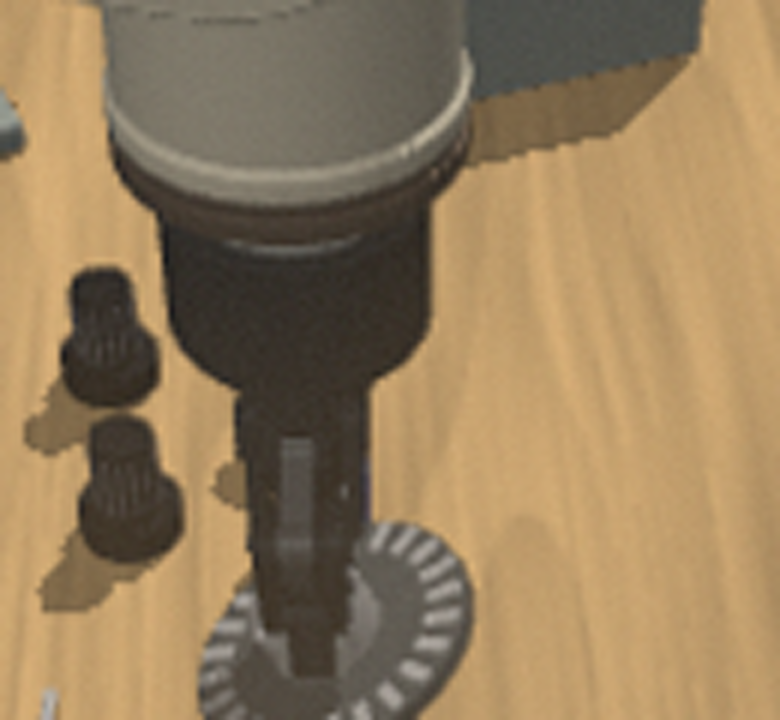

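```bash
python3 - <<'E'
from h import *
i=camera_info("wrist");crop("pics/w19.png",225,215,280,285,10,"pics/c29.png")
a=np.array([-.5*.9975,.5*.0707,.866]);tip=np.array([.554,-.0602,.1703])
o,d=ray("wrist",253.1,245.7,i);print("ray tilt",-d,np.degrees(np.arctan2(d[0],-d[2])),o)
s=state();g=s["tcp_pos"]
for z in (.215,.22,.225,.23):
    q=plane("wrist",253.1,245.7,z,i);w=tip+a*(z-tip[2])/a[2];print(z,q,w,w-q)
E
```

```text
ray tilt [-0.4314  0.0268  0.9017] 25.56856176323731 [ 0.4414 -0.0534  0.3682]
0.215 [ 0.5147 -0.058   0.215 ] [ 0.5283 -0.0584  0.215 ] [ 0.0135 -0.0004  0.    ]
0.22 [ 0.5123 -0.0578  0.22  ] [ 0.5254 -0.0582  0.22  ] [ 0.013  -0.0003  0.    ]
0.225 [ 0.5099 -0.0577  0.225 ] [ 0.5225 -0.058   0.225 ] [ 0.0126 -0.0003  0.    ]
0.23 [ 0.5075 -0.0575  0.23  ] [ 0.5196 -0.0578  0.23  ] [ 0.0121 -0.0002  0.    ]
```

View pics/c29.png

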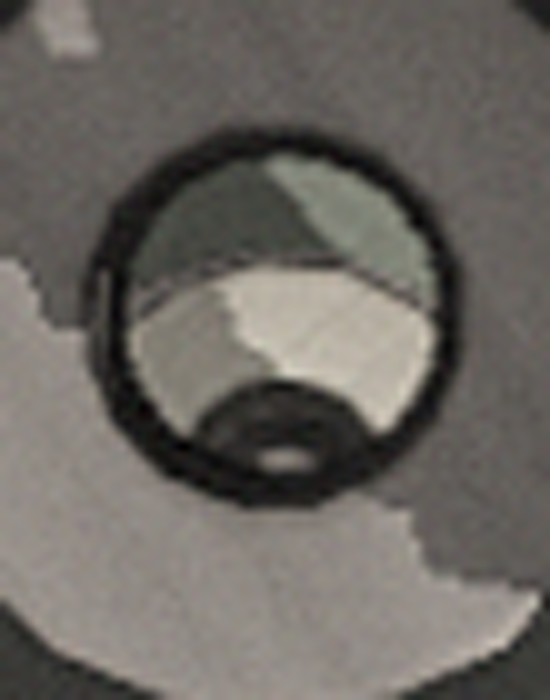

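Emit:
{"fn": "play_rows", "kwargs": {"increments": [[3, 0.6, 0, 0, 0], [3, 0.75, 0, 0, 0], [3, 0.5, 0.87, 0, 0], [3, 0.5, 0.87, 0, 0], [3, 0.5, 0.86, 0, 0], [3, 0.25, 0.43, 0, 0], [3, 0, 0, 0, 0], [3, 0, 0, 0, 0]]}}

```text
clock: 22.37
tcp_pos: [0.5406, -0.0592, 0.2091]
tool_rot: [[0.998, -0.001, 0.071], [-0.071, 0.0, 0.998], [-0.001, -1.0, 0.0]]
contact_force: [-0.8, 0.2, -2.0]
opening: 0.434
```

```bash
python3 - <<'E'
from h import *
s=state();print(s["tcp_pos"],s["contact_force"],s["opening"])
i=camera_info("wrist");grab("wrist","pics/w20.png");crop("pics/w20.png",215,205,290,295,8,"pics/c30.png")
a=np.array([-.5*.9975,.5*.0707,.866]);tip=np.array([.554,-.0602,.1703]);print(proj("wrist",tip,i),(proj("wrist",tip,i)-[215,205])*8)
grab("scene","pics/sc20.png");crop("pics/sc20.png",170,90,300,210,6,"pics/c31.png")
E
```

```text
[ 0.5406 -0.0592  0.2091] [-0.8155  0.2296 -2.0049] 0.4341807110889369
[253.9312 247.2344] [311.4495 337.8752]
```

View pics/c30.png

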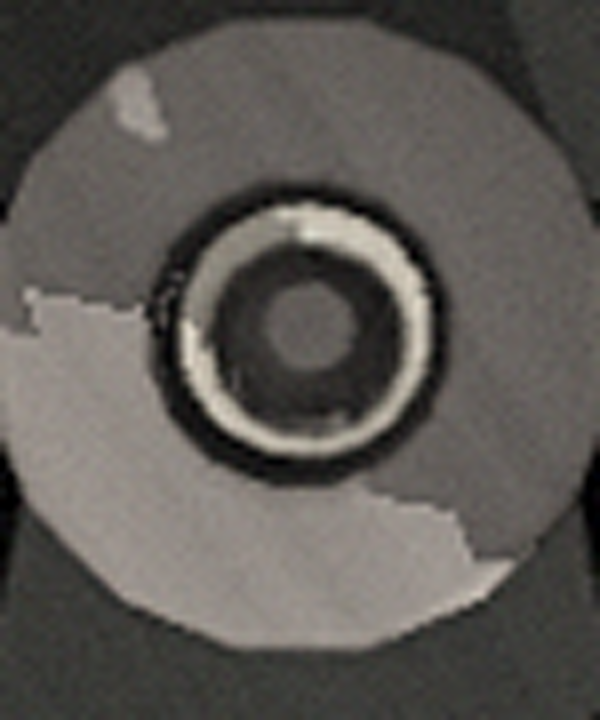

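View pics/c31.png

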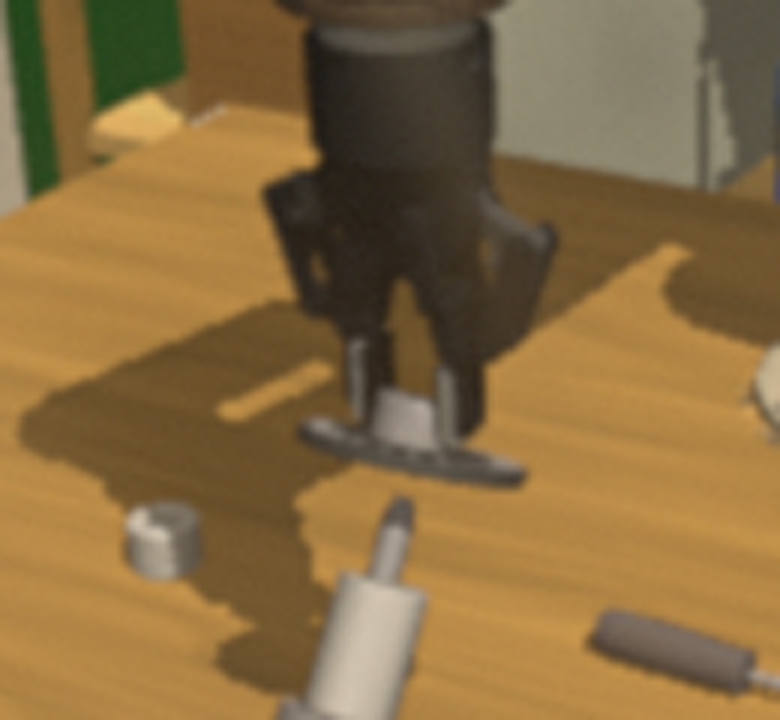

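Emit:
{"fn": "play_rows", "kwargs": {"increments": [[3, 0.08, 0, 0, 0], [3, 0.25, 0.43, 0, 0], [3, 0.25, 0.43, 0, 0], [3, 0.25, 0.44, 0, 0], [3, 0.25, 0.43, 0, 0], [3, 0, 0, 0, 0]]}}

```text
clock: 22.97
tcp_pos: [0.5515, -0.0599, 0.1909]
tool_rot: [[0.997, -0.002, 0.071], [-0.071, 0.0, 0.997], [-0.002, -1.0, 0.0]]
contact_force: [0.3, 0.4, -2.1]
opening: 0.431
```

```bash
python3 - <<'E'
from h import *
s=state();print(s["tcp_pos"],s["contact_force"],s["opening"])
i=camera_info("wrist");grab("wrist","pics/w21.png");crop("pics/w21.png",215,205,290,295,8,"pics/c32.png")
E
```

```text
[ 0.5515 -0.0599  0.1909] [ 0.3308  0.3509 -2.1017] 0.43101802913382986
```

View pics/c32.png

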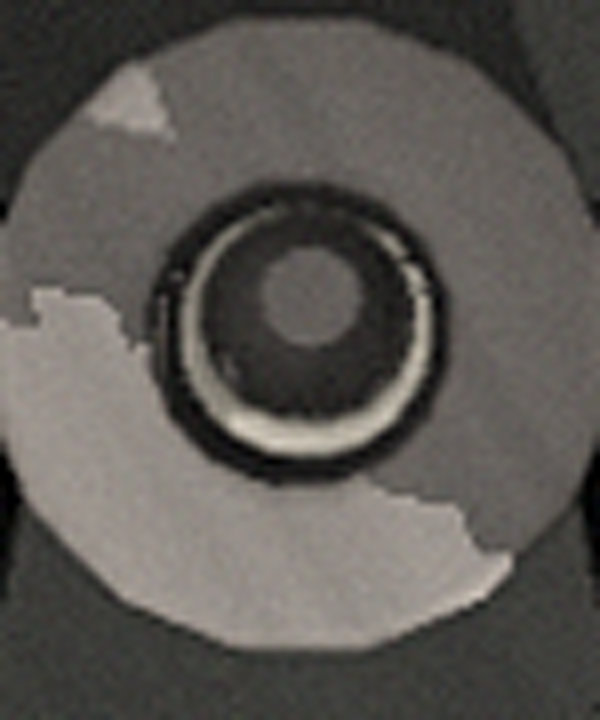

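Emit:
{"fn": "play_rows", "kwargs": {"increments": [[3, -0.12, 0, -0.02, 0], [3, -0.12, 0, 0, 0], [3, 0.2, 0.35, 0, 0], [3, 0.2, 0.35, 0, 0], [3, 0.2, 0.34, 0, 0], [3, 0.2, 0.35, 0, 0], [3, 0, 0, 0, 0]]}}

```text
clock: 23.6
tcp_pos: [0.5571, -0.0606, 0.1773]
tool_rot: [[0.997, -0.001, 0.071], [-0.071, 0.0, 0.997], [-0.001, -1.0, 0.0]]
contact_force: [-0.2, 0.3, -2.5]
opening: 0.429
```

```bash
python3 - <<'E'
from h import *
s=state();print(s["tcp_pos"],s["contact_force"],s["opening"])
i=camera_info("wrist");grab("wrist","pics/w22.png");crop("pics/w22.png",215,205,290,295,8,"pics/c33.png")
E
```

```text
[ 0.5571 -0.0606  0.1773] [-0.2092  0.3327 -2.4834] 0.4288293154117468
```

View pics/c33.png

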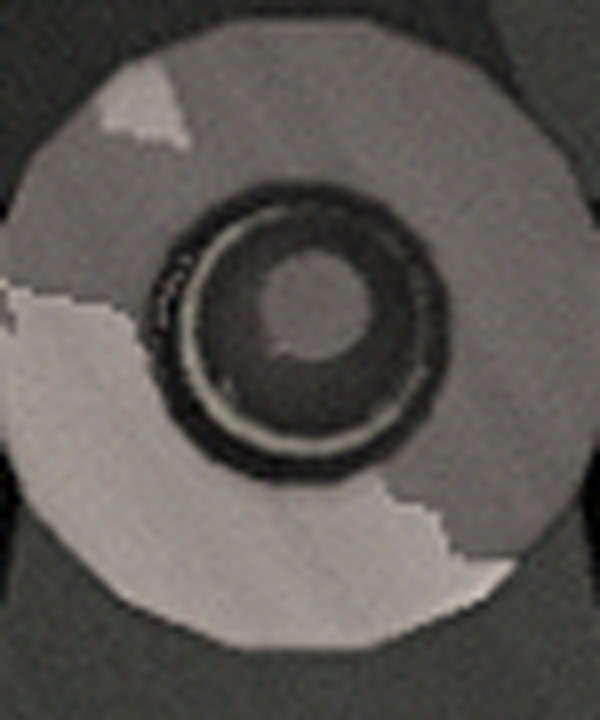

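Emit:
{"fn": "play_rows", "kwargs": {"increments": [[3, 0.1, 0.26, 0, 0], [3, 0.12, 0.26, -0.02, 0], [3, 0.13, 0.26, 0, 0], [3, 0.15, 0.26, 0, 0], [3, 0, 0, 0, 0]]}}

```text
clock: 24.07
tcp_pos: [0.5621, -0.0611, 0.1673]
tool_rot: [[0.997, -0.001, 0.071], [-0.071, 0.0, 0.997], [-0.001, -1.0, 0.0]]
contact_force: [-0.9, 0.7, -1.9]
opening: 0.433
```

Emit:
{"fn": "play_rows", "kwargs": {"increments": [[3, 0.1, 0.17, 0, 0], [3, 0, 0, 0, 0]]}}

```text
clock: 24.23
tcp_pos: [0.5631, -0.0612, 0.166]
tool_rot: [[0.997, -0.0, 0.071], [-0.071, 0.0, 0.997], [-0.0, -1.0, 0.0]]
contact_force: [-0.4, 0.7, -2.3]
opening: 0.435
```

Emit:
{"fn": "play_rows", "kwargs": {"increments": [[3, 0.1, 0.17, 0, 0], [3, 0, 0, 0, 0]]}}

```text
clock: 24.4
tcp_pos: [0.564, -0.0613, 0.1645]
tool_rot: [[0.997, -0.0, 0.071], [-0.071, -0.0, 0.997], [-0.0, -1.0, -0.0]]
contact_force: [-0.4, 0.1, 1.1]
opening: 0.433
```

Emit:
{"fn": "play_rows", "kwargs": {"increments": [[3, 0.1, 0.17, 0, 0], [3, 0, 0, 0, 0]]}}

```text
clock: 24.57
tcp_pos: [0.5647, -0.0615, 0.164]
tool_rot: [[0.997, -0.0, 0.071], [-0.071, -0.001, 0.997], [-0.0, -1.0, -0.001]]
contact_force: [-11.2, 0.5, 14.3]
opening: 0.434
```

```bash
python3 - <<'E'
from h import *
s=state();print(s["tcp_pos"],s["contact_force"],s["opening"])
grab("wrist","pics/w23.png");crop("pics/w23.png",215,205,290,295,8,"pics/c34.png")
grab("scene","pics/sc23.png");crop("pics/sc23.png",170,120,300,240,6,"pics/c35.png")
E
```

```text
[ 0.5647 -0.0615  0.164 ] [-11.1751   0.5006  14.3039] 0.43443175517812754
```

View pics/c34.png

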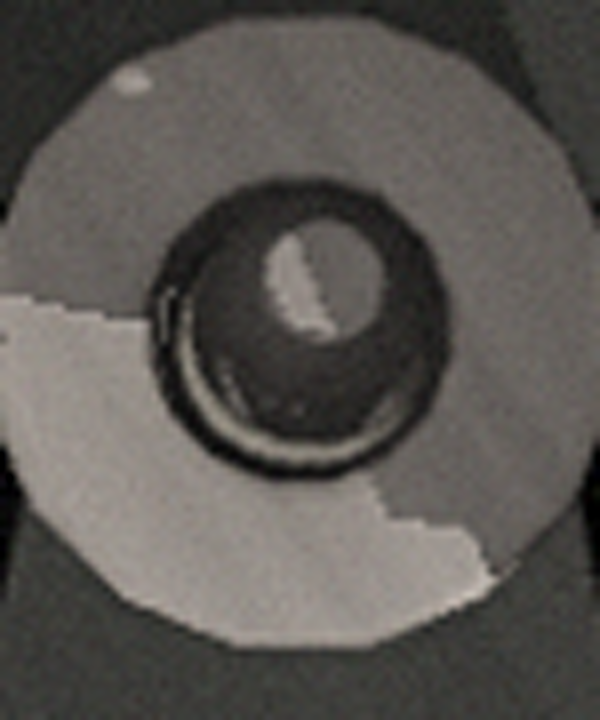

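View pics/c35.png

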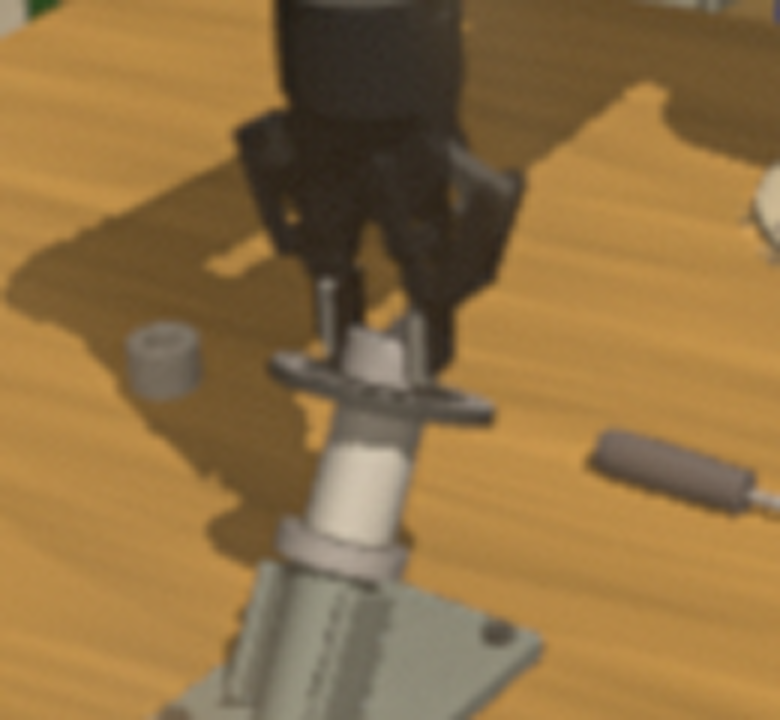

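Emit:
{"fn": "play_rows", "kwargs": {"increments": [[3, 0.05, 0.13, 0, 0], [3, 0.05, 0.13, 0, 0], [3, 0, 0, 0, 0]]}}

```text
clock: 24.92
tcp_pos: [0.5655, -0.0617, 0.1631]
tool_rot: [[0.997, 0.001, 0.071], [-0.071, -0.001, 0.997], [0.001, -1.0, -0.001]]
contact_force: [-23.0, 1.9, 35.1]
opening: 0.44
```

```bash
python3 - <<'E'
from h import *
s=state();print(s["tcp_pos"],s["contact_force"],s["opening"])
grab("scene","pics/sc24.png");crop("pics/sc24.png",170,120,300,240,6,"pics/c36.png")
grab("side","pics/s24.png");crop("pics/s24.png",220,120,350,240,6,"pics/c37.png")
E
```

```text
[ 0.5655 -0.0617  0.1631] [-22.9751   1.9086  35.0884] 0.4401705196754525
```

View pics/c36.png

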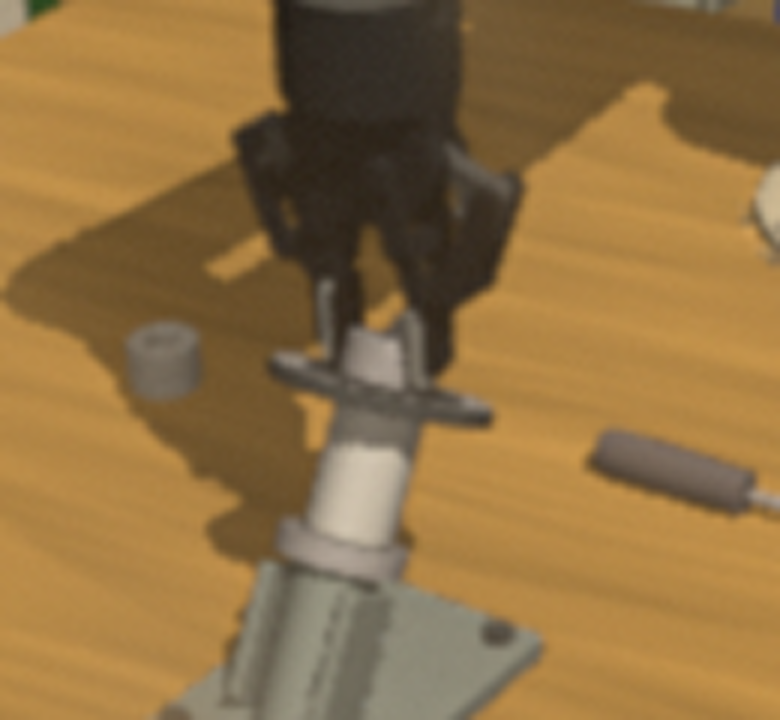

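View pics/c37.png

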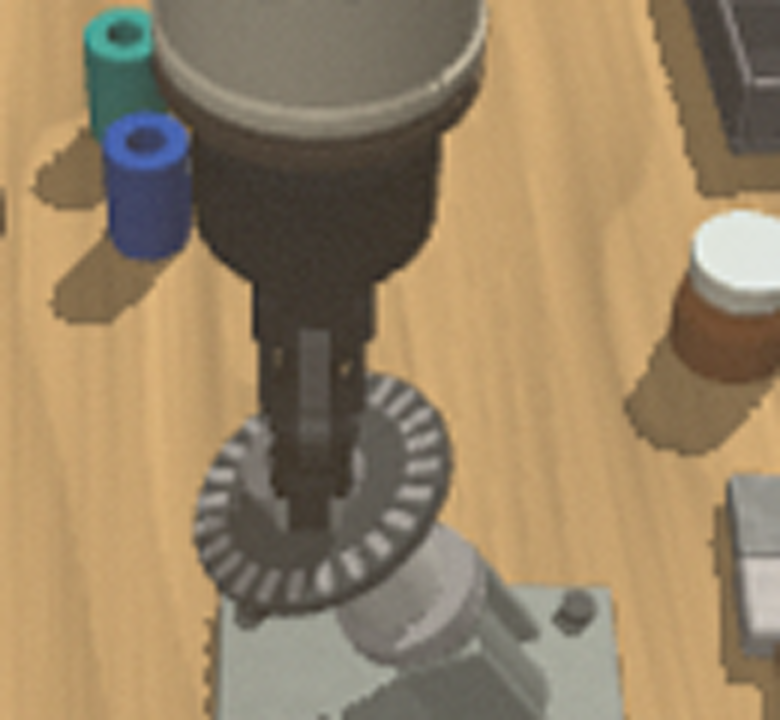

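Emit:
{"fn": "play_rows", "kwargs": {"increments": [[3, -0.05, -0.13, 0, 0], [3, -0.05, -0.09, 0, 0], [3, 0, 0, 0, 0], [4.2, 0, 0, 0, 0], [4.8, 0, 0, 0, 0], [5.5, 0, 0, 0, 0], [7, 0, 0, 0, 0], [8.5, 0, 0, 0, 0], [8.5, 0, 0, 0, 0], [8.5, 0, 0, 0, 0]]}}

```text
clock: 25.85
tcp_pos: [0.565, -0.0613, 0.1624]
tool_rot: [[0.997, -0.0, 0.071], [-0.071, 0.0, 0.997], [-0.0, -1.0, 0.0]]
contact_force: [0.0, -0.2, 0.8]
opening: 0.997
```

Emit:
{"fn": "play_rows", "kwargs": {"increments": [[8.5, 0, -1, 0, 0], [8.5, 0, -2, 0, 0], [8.5, 0, -3, 0, 0], [8.5, 0, -2, 0, 0], [8.5, 0, -1, 0, 0], [8.5, 0, 0, 0, 0]]}}

```text
clock: 26.35
tcp_pos: [0.5657, -0.0615, 0.2552]
tool_rot: [[0.997, 0.004, 0.071], [-0.071, -0.001, 0.997], [0.004, -1.0, -0.001]]
contact_force: [0.2, -0.0, -0.5]
opening: 0.994
```

```bash
python3 - <<'E'
from h import *
s=state();print(s["tcp_pos"],s["contact_force"],s["opening"])
grab("scene","pics/sc25.png");crop("pics/sc25.png",170,120,300,240,6,"pics/c38.png")
i=camera_info("wrist");grab("wrist","pics/w25.png")
sh=np.array([.6035,-.0638,.085]);a=np.array([-.5*.9975,.5*.0707,.866])
for h in (60,68,88,98): print(h,proj("wrist",sh+a*h/1000,i))
E
```

```text
[ 0.5657 -0.0615  0.2552] [ 0.1974 -0.0468 -0.541 ] 0.9936905433617537
60 [253.8933 202.3618]
68 [253.949  200.2789]
88 [254.1045 194.4537]
98 [254.1923 191.1556]
```

View pics/c38.png

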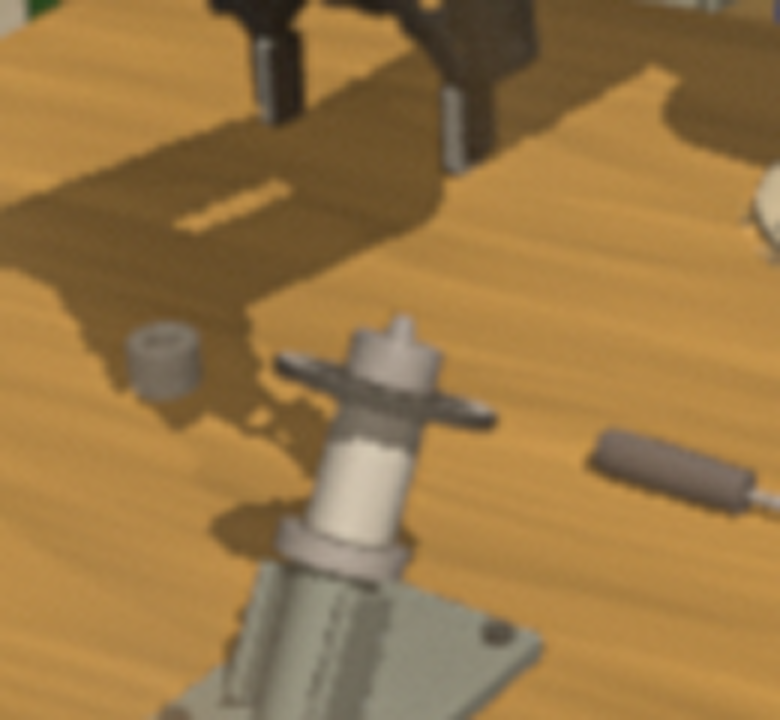

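View pics/w25.png

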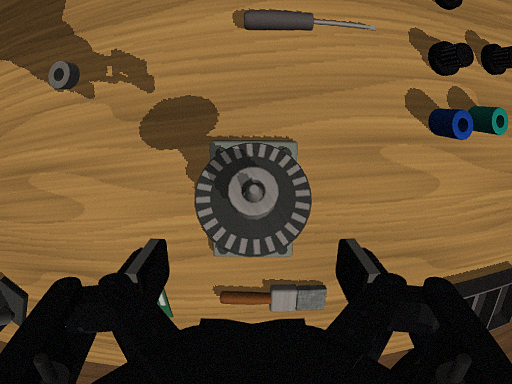

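Emit:
{"fn": "play_rows", "kwargs": {"increments": [[8.5, 0, 0, 0, 0.125], [8.5, 0, 0, 0, 0.125], [8.5, 0, 0, 0, 0.125], [8.5, 0, 0, 0, 0.125], [8.5, 0, 0, 0, 0.125], [8.5, 0, 0, 0, 0.125], [8.5, 0, 0, 0, 0.125], [8.5, 0, 0, 0, 0.125], [8.5, 0, 0, 0, 0.125], [8.5, 0, 0, 0, 0.125], [8.5, 0, 0, 0, 0.125], [8.5, 0, 0, 0, 0.125], [8.5, 0, 0, 0, 0.071], [8.5, 0, 0, 0, 0]]}}

```text
clock: 27.62
tcp_pos: [0.5646, -0.0613, 0.2508]
tool_rot: [[-0.075, -0.002, 0.997], [-0.997, 0.001, -0.075], [-0.0, -1.0, -0.003]]
contact_force: [-0.7, 0.8, 0.4]
opening: 0.996
```

Emit:
{"fn": "play_rows", "kwargs": {"increments": [[8.5, -1.4, 0, -0.7, 0], [8.5, -2.5, 0, -1.2, 0], [8.5, -3, 0, -1.4, 0], [8.5, -3, 0, -1.4, 0], [8.5, -3, 0, -1.4, 0], [8.5, -3, 0, -1.4, 0], [8.5, -3, 0, -1.4, 0], [8.5, -3, 0, -1.4, 0], [8.5, -3, 0, -1.4, 0], [8.5, -3, 0, -1.4, 0], [8.5, -3, 0, -1.4, 0], [8.5, -3, 0, -1.4, 0], [8.5, -2.5, 0.5, -1.4, 0], [8.5, -2, 2, -1.1, 0], [8.5, 0, 3, 0, 0], [8.5, 0, 3, 0, 0], [8.5, 0, 2, 0, 0], [8.5, 0, 0, 0, 0], [8.5, 0, 0, 0, 0]]}}

```text
clock: 29.2
tcp_pos: [0.4079, 0.3346, 0.1469]
tool_rot: [[-0.069, -0.002, 0.998], [-0.998, -0.001, -0.069], [0.001, -1.0, -0.002]]
contact_force: [-0.1, 0.3, 0.8]
opening: 0.999
```

```bash
python3 - <<'E'
from h import *
s=state();print(s["tcp_pos"],s["tool_rot"],s["qpos"],s["opening"])
i=camera_info("wrist");grab("wrist","pics/w26.png");np.savez("w26.npz",T=i["world_from_camera"])
print(proj("wrist",(.4095,.3345,.06),i))
E
```

```text
[0.4079 0.3346 0.1469] [[-0.0688 -0.0021  0.9976]
 [-0.9976 -0.0011 -0.0688]
 [ 0.0012 -1.     -0.002 ]] [30.9891  6.193  96.6813  0.0079 77.2586 34.9314] 0.9992686545955664
[254.0937 202.2339]
```

View pics/w26.png

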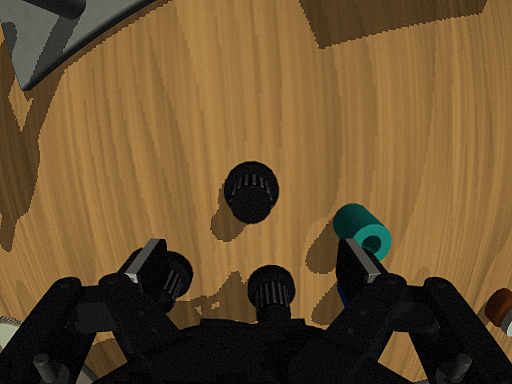

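```bash
python3 - <<'E'
from h import *
im=cv2.imread("pics/w26.png")[150:235,210:295];im=np.clip(im.astype(float)*3,0,255).astype(np.uint8)
cv2.imwrite("pics/c39.png",cv2.resize(im,None,fx=7,fy=7,interpolation=cv2.INTER_CUBIC))
E
```

```text
(no output)
```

View pics/c39.png

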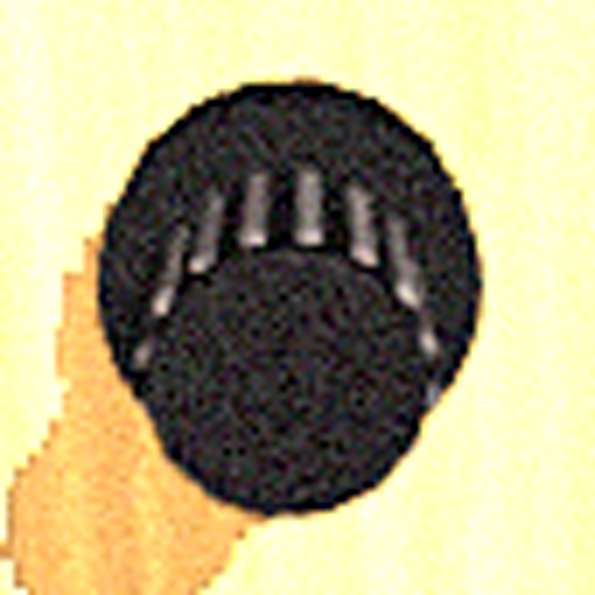

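Emit:
{"fn": "play_rows", "kwargs": {"increments": [[8.5, 0.15, 1.5, 0, 0], [8.5, 0, 2.5, 0, 0], [8.5, 0, 2.5, 0, 0], [8.5, 0, 2.2, 0, 0], [8.5, 0, 1.2, 0, 0], [8.5, 0, 0.6, 0, 0], [8.5, 0, 0, 0, 0], [2, 0, 0, 0, 0], [2, 0, 0, 0, 0], [2, 0, 0, 0, 0], [2, 0, 0, 0, 0], [2, 0, 0, 0, 0], [2, 0, 0, 0, 0], [2, 0, 0, 0, 0], [2, 0, 0, 0, 0], [2, 0, 0, 0, 0], [2, 0, 0, 0, 0]]}}

```text
clock: 30.67
tcp_pos: [0.4089, 0.3334, 0.0434]
tool_rot: [[-0.071, 0.001, 0.997], [-0.997, 0.001, -0.071], [-0.001, -1.0, 0.001]]
contact_force: [-1.8, -2.0, 9.0]
opening: 0.362
```

```bash
python3 - <<'E'
from h import *
print("jar",tri([ray("scene",258,283),ray("side",344.5,163)]),plane("side",344.5,163,.06))
for u,v in [(162,136),(247,137)]:pass
for p in [(.668,-.014,.014),(.54,-.005,.014)]: print(proj("scene",p),proj("side",p))
E
```

```text
jar (array([0.7757, 0.1255, 0.055 ]), [np.float64(0.0017725886908581516), np.float64(0.00177258869085822)]) [0.775 0.119 0.06 ]
[230.7898 250.9675] [309.3909 216.7   ]
[259.2439 226.0475] [257.0977 216.3494]
```

Emit:
{"fn": "play_rows", "kwargs": {"increments": [[2, 0, -0.8, 0, 0], [2, 0, -2, 0, 0], [2, 0, -3, 0, 0], [2, 0, -3, 0, 0], [2, 0, -2.5, 0, 0], [2, 0, -1.3, 0, 0], [2, 0, 0, 0, 0]]}}

```text
clock: 31.25
tcp_pos: [0.4095, 0.3338, 0.1722]
tool_rot: [[-0.071, 0.004, 0.997], [-0.997, 0.003, -0.071], [-0.003, -1.0, 0.004]]
contact_force: [0.1, 0.2, -1.5]
opening: 0.352
```

Emit:
{"fn": "play_rows", "kwargs": {"increments": [[2, 1.2, 0, 1.25, 0], [2, 2.4, 0, 2.53, 0], [2, 2.4, 0, 2.53, 0], [2, 2.4, 0, 2.53, 0], [2, 2.4, 0, 2.53, 0], [2, 2.4, 0, 2.53, 0], [2, 2.4, 0, 2.53, 0], [2, 2.4, 0, 2.53, 0], [2, 2.4, 0, 2.53, 0], [2, 2.4, 0, 2.53, 0], [2, 2.4, 0, 2.53, 0], [2, 1.2, 0, 1.25, 0], [2, 0, 0, 0, 0], [2, 0, 0, 0, 0]]}}

```text
clock: 32.42
tcp_pos: [0.6671, 0.0494, 0.1669]
tool_rot: [[-0.072, -0.002, 0.997], [-0.997, 0.0, -0.072], [-0.0, -1.0, -0.002]]
contact_force: [0.0, 0.7, -1.9]
opening: 0.355
```

```bash
python3 - <<'E'
from h import *
s=state();print(s["tcp_pos"],s["contact_force"],s["opening"],s["qpos"])
i=camera_info("wrist");grab("wrist","pics/w27.png");grab("scene","pics/sc27.png");crop("pics/sc27.png",160,110,310,270,4.5,"pics/c40.png")
grab("side","pics/s27.png");crop("pics/s27.png",220,60,360,240,4,"pics/c41.png")
E
```

```text
[0.6671 0.0494 0.1669] [ 0.0427  0.7159 -1.9114] 0.3550076080207276 [-2.3626 21.7981 74.9392  0.0066 83.3918  1.7886]
```

View pics/w27.png

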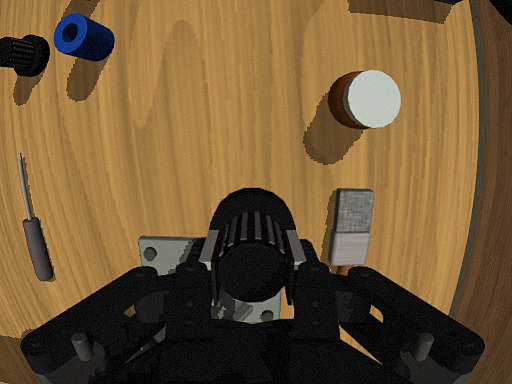

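View pics/c40.png

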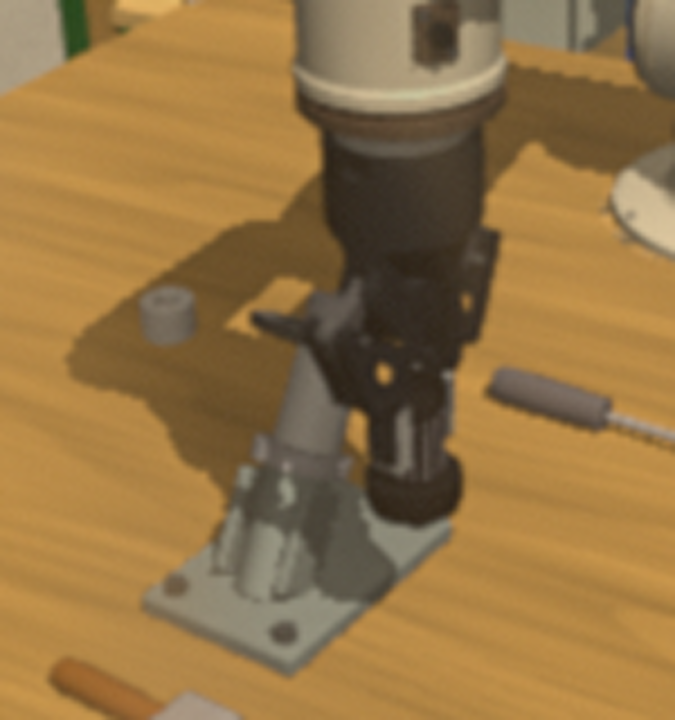

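View pics/c41.png

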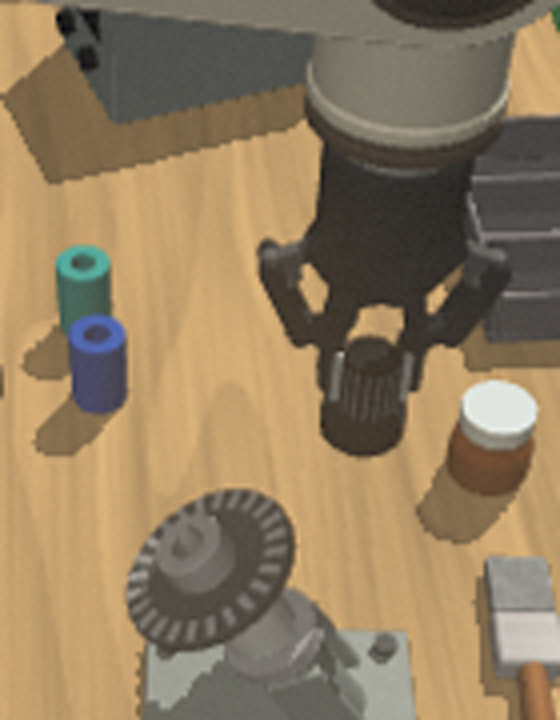

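Emit:
{"fn": "play_rows", "kwargs": {"increments": [[2, 0, 1, 0.5, 0], [2, 0, 2.5, 0.5, 0], [2, 0, 2.5, 0, 0], [2, 0, 2.5, 0, 0], [2, 0, 2, 0, 0], [2, 0, 1.1, 0, 0], [2, 0, 0, 0, 0], [2, 0.8, 0, 0, 0], [2, 1, 0, 0, 0], [2, 0.8, 0, 0, 0], [2, 0.4, 0, 0, 0], [2, 0.3, 0, 0, 0], [2, 0.2, 0, 0, 0], [2, 0.2, 0, 0, 0], [2, 0.2, 0, 0, 0], [2, 0.2, 0, 0, 0], [2, 0, 0, 0, 0]]}}

```text
clock: 33.98
tcp_pos: [0.6744, 0.01, 0.0529]
tool_rot: [[-0.07, 0.001, 0.998], [-0.998, 0.003, -0.07], [-0.003, -1.0, 0.0]]
contact_force: [-0.7, 12.3, 3.0]
opening: 0.358
```

```bash
python3 - <<'E'
from h import *
s=state();print(s["tcp_pos"],s["contact_force"],s["opening"])
grab("scene","pics/sc28.png");crop("pics/sc28.png",160,110,310,270,4.5,"pics/c42.png")
E
```

```text
[0.6744 0.01   0.0529] [-0.7052 12.2534  2.9621] 0.35774028159317056
```

View pics/c42.png

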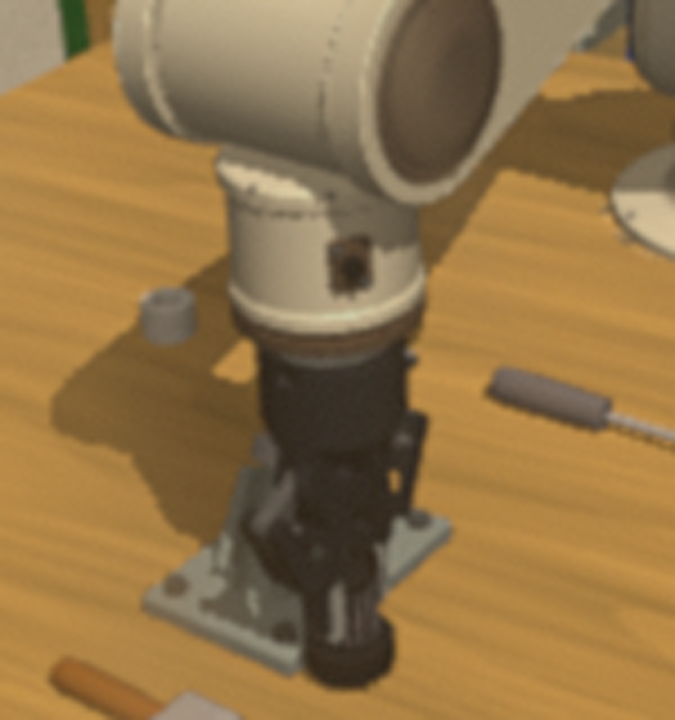

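Emit:
{"fn": "play_rows", "kwargs": {"increments": [[2, 0.1, 0.08, 0, 0], [2, 0.2, 0.07, 0, 0], [2, 0.2, 0, 0, 0], [2, 0.2, 0, 0, 0], [2, 0.2, 0, 0, 0], [2, 0, 0, 0, 0]]}}

```text
clock: 34.53
tcp_pos: [0.6741, 0.0009, 0.0517]
tool_rot: [[-0.07, 0.001, 0.998], [-0.998, 0.002, -0.07], [-0.002, -1.0, 0.001]]
contact_force: [2.3, 10.4, 3.9]
opening: 0.36
```

```bash
python3 - <<'E'
from h import *
s=state();print(s["tcp_pos"],s["contact_force"],s["opening"])
grab("scene","pics/sc29.png");crop("pics/sc29.png",180,190,290,270,6,"pics/c43.png")
E
```

```text
[0.6741 0.0009 0.0517] [ 2.2529 10.3642  3.9249] 0.36010422565660427
```

View pics/c43.png

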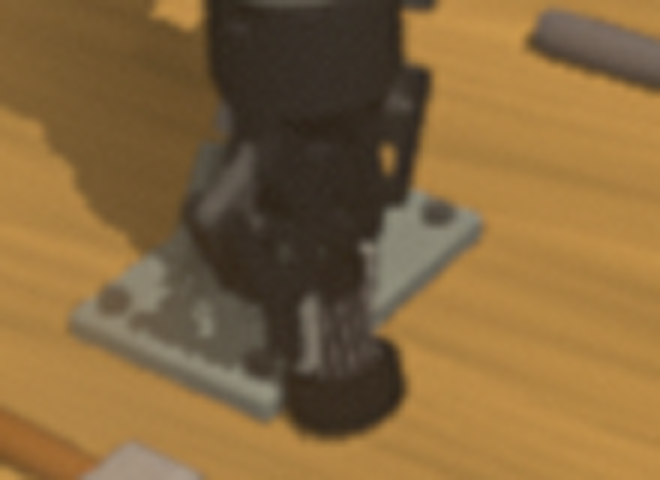

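Emit:
{"fn": "play_rows", "kwargs": {"increments": [[2, 0.2, 0, 0, 0], [2, 0.2, 0, 0, 0], [2, 0.2, 0, 0, 0], [2, 0.2, 0, 0, 0], [2, 0.2, 0, 0, 0], [2, 0.1, 0, 0, 0], [2, 0, 0, 0, 0]]}}

```text
clock: 35.17
tcp_pos: [0.6735, -0.01, 0.0519]
tool_rot: [[-0.07, 0.002, 0.998], [-0.998, 0.002, -0.07], [-0.002, -1.0, 0.002]]
contact_force: [1.9, 11.3, 4.7]
opening: 0.356
```

```bash
python3 - <<'E'
from h import *
s=state();print(s["tcp_pos"],s["contact_force"],s["opening"])
grab("scene","pics/sc30.png");crop("pics/sc30.png",180,190,290,270,6,"pics/c44.png");i=camera_info("wrist");grab("wrist","pics/w30.png")
E
```

```text
[ 0.6735 -0.01    0.0519] [ 1.894  11.3226  4.6857] 0.3560649338502201
```

View pics/c44.png

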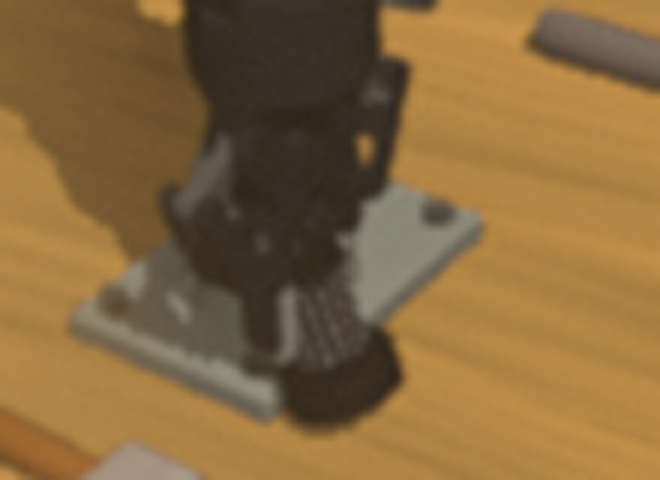

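View pics/w30.png

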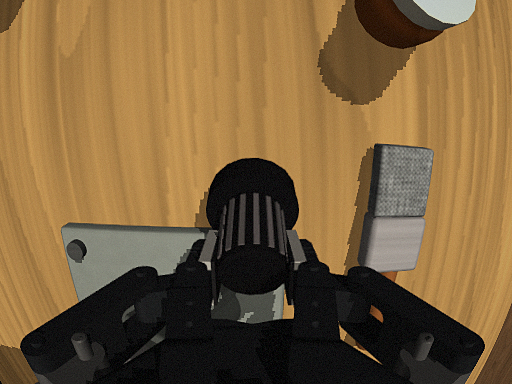

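```bash
python3 - <<'E'
from h import *
s=state();i=camera_info("wrist");X=s["tool_rot"][:,0]
P=s["tcp_pos"]+[0,0,.004]
for t in [0,15,20,25,30]:
    t=np.radians(t);n=np.sin(t)*X+np.cos(t)*np.array([0,0,1.]);u=np.cos(t)*X-np.sin(t)*np.array([0,0,1.]);v=s["tool_rot"][:,2]
    f=lambda h,r:np.array([proj("wrist",P+n*h+r*(u*np.cos(k)+v*np.sin(k)),i) for k in np.linspace(0,6.28,60)])
    sk=np.vstack([f(-.047,.025),f(-.029,.025)]);kt=f(.013,.016)
    print(round(np.degrees(t)),"skirt top row",sk[:,1].min(),"width",np.ptp(sk[:,0]),"knobtop rows",kt[:,1].min(),kt[:,1].max(),"cols",kt[:,0].min(),kt[:,0].max())
print("meas skirt top 157, width 90; knob top rows 245-294, cols 218-290")
E
```

```text
0 skirt top row 184.2102007447107 width 88.24709715976061 knobtop rows 239.61862076206222 302.268601508921 cols 215.49201787756903 289.00970944710167
15 skirt top row 167.97815000974632 width 90.223101935165 knobtop rows 252.05885029907662 301.3532206788559 cols 215.97459219956264 288.51993214679726
20 skirt top row 163.2326300893124 width 91.17603974273146 knobtop rows 256.4337717233111 300.4350040311391 cols 216.16456788081624 288.339051611296
25 skirt top row 158.89168827584484 width 92.23203090539366 knobtop rows 260.83855414187985 299.2370406594987 cols 216.35847384613976 288.13625172995296
30 skirt top row 155.00579757624888 width 93.39099521679913 knobtop rows 265.22091620661627 297.77658871203994 cols 216.56989181440687 287.91403270959984
meas skirt top 157, width 90; knob top rows 245-294, cols 218-290
```

Emit:
{"fn": "play_rows", "kwargs": {"increments": [[2, 0.2, 0, 0.1, 0], [2, 0.2, 0, 0.1, 0], [2, 0.2, 0, 0.1, 0], [2, 0.2, 0, 0, 0], [2, 0, 0, 0, 0]]}}

```text
clock: 35.68
tcp_pos: [0.6755, -0.0187, 0.0515]
tool_rot: [[-0.07, 0.001, 0.998], [-0.998, 0.001, -0.07], [-0.001, -1.0, 0.001]]
contact_force: [0.7, 6.2, 4.3]
opening: 0.354
```

```bash
python3 - <<'E'
from h import *
s=state();print(s["tcp_pos"],s["contact_force"],s["opening"])
grab("wrist","pics/w31.png");crop("pics/w31.png",190,130,320,310,4,"pics/c45.png")
E
```

```text
[ 0.6755 -0.0187  0.0515] [0.7381 6.2468 4.2673] 0.3536101051981753
```

View pics/c45.png

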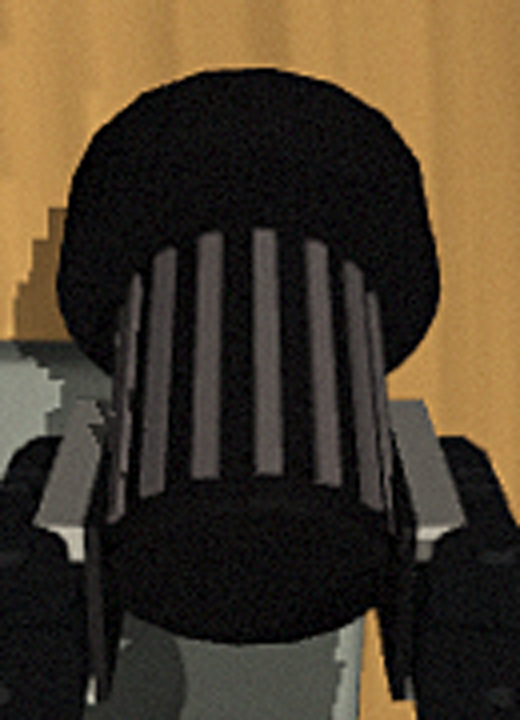

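Emit:
{"fn": "play_rows", "kwargs": {"increments": [[2, -0.4, -0.2, 0, 0], [2, -1, -0.8, 0, 0], [2, -1.5, -2, 0, 0], [2, -1, -3, 0, 0], [2, 0, -3.5, 0, 0], [2, 0, -3.5, 0, 0], [2, 0, -3.5, 0, 0], [2, 0, -3, 0, 0], [2, 0, -2, 0, 0], [2, 0, 0, 0, 0]]}}

```text
clock: 36.57
tcp_pos: [0.6788, 0.02, 0.272]
tool_rot: [[-0.071, 0.007, 0.997], [-0.998, -0.001, -0.071], [0.0, -1.0, 0.007]]
contact_force: [0.9, -0.4, -0.6]
opening: 0.354
```

Emit:
{"fn": "play_rows", "kwargs": {"increments": [[2, 0, 0, 0, 0.125], [2, 0, 0, 0, 0.125], [2, 0, 0, 0, 0.125], [2, 0, 0, 0, 0.125], [2, 0, 0, 0, 0.125], [2, 0, 0, 0, 0.125], [2, 0, 0, 0, 0.125], [2, 0, 0, 0, 0.125], [2, 0, 0, 0, 0.125], [2, 0, 0, 0, 0.125], [2, 0, 0, 0, 0.125], [2, 0, 0, 0, 0.125], [2, 0, 0, 0, 0.071], [2, 0, 0, 0, 0]]}}

```text
clock: 37.73
tcp_pos: [0.6778, 0.0199, 0.2655]
tool_rot: [[-0.997, -0.001, -0.075], [0.075, -0.0, -0.997], [0.001, -1.0, 0.0]]
contact_force: [0.2, 0.4, -1.9]
opening: 0.359
```

```bash
python3 - <<'E'
from h import *
s=state();print(s["tcp_pos"],s["tool_rot"],s["contact_force"],s["opening"],s["qpos"])
grab("scene","pics/sc32.png");crop("pics/sc32.png",150,70,320,250,4,"pics/c46.png")
grab("side","pics/s32.png");crop("pics/s32.png",220,60,370,240,4,"pics/c47.png")
E
```

```text
[0.6778 0.0199 0.2655] [[-0.9972 -0.0009 -0.0746]
 [ 0.0746 -0.     -0.9972]
 [ 0.0009 -1.      0.0001]] [ 0.2137  0.3706 -1.8634] 0.3591533967214257 [-4.8193 20.9166 64.7627 -0.0051 94.3697 89.4606]
```

View pics/c46.png

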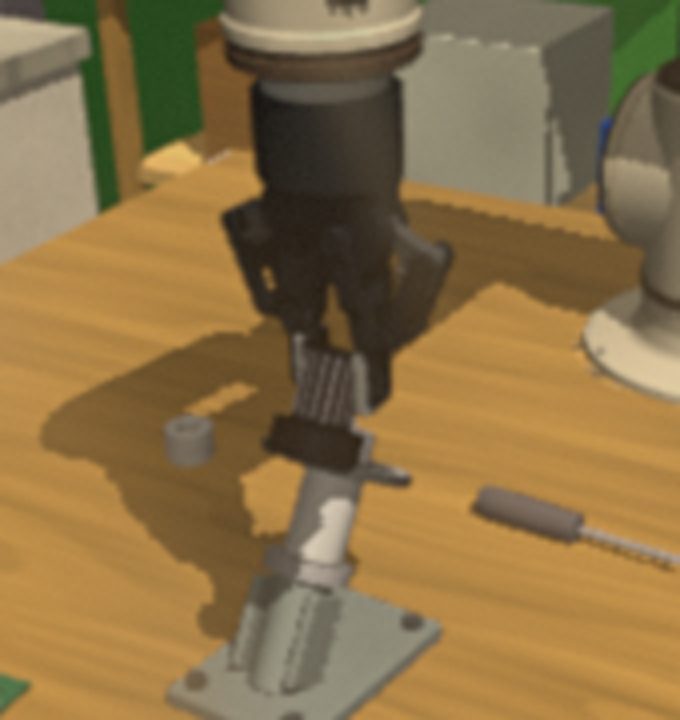

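View pics/c47.png

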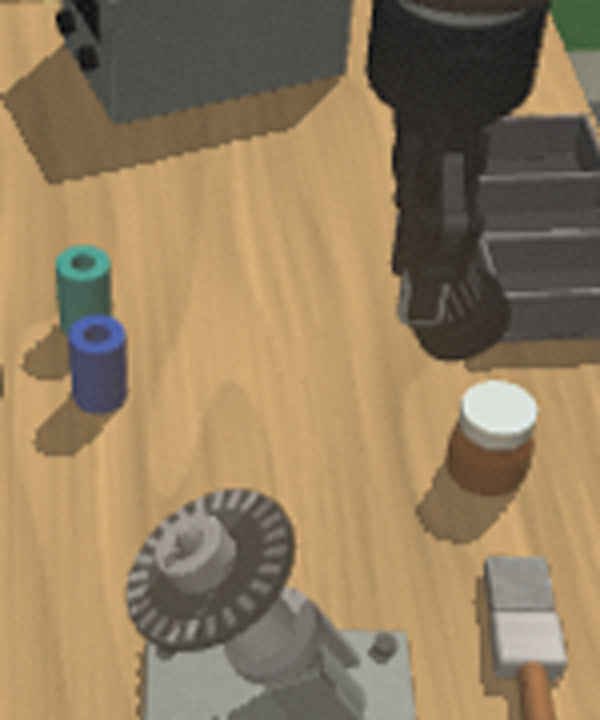

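Emit:
{"fn": "play_rows", "kwargs": {"increments": [[2, 1.5, 0, 0.8, 0], [2, 3, 0, 1.5, 0], [2, 3, 0, 1.6, 0], [2, 3, 0, 1.6, 0], [2, 3, 0.5, 1.6, 0], [2, 2, 0.6, 1, 0], [2, 1.5, 0.5, 0.78, 0], [2, 0, 0, 0, 0], [2, 0, 0, 0, 0]]}}

```text
clock: 38.58
tcp_pos: [0.5018, -0.0573, 0.2503]
tool_rot: [[-0.998, 0.001, -0.07], [0.07, -0.0, -0.998], [-0.001, -1.0, 0.0]]
contact_force: [-0.4, -0.2, -0.9]
opening: 0.36
```

```bash
python3 - <<'E'
from h import *
s=state();print(s["tcp_pos"],s["contact_force"])
grab("scene","pics/sc33.png");crop("pics/sc33.png",160,70,310,220,5,"pics/c48.png")
grab("side","pics/s33.png");crop("pics/s33.png",200,80,320,230,5,"pics/c49.png")
i=camera_info("wrist");grab("wrist","pics/w33.png")
t=s["tcp_pos"]; a=np.array([-.5*.9975,.5*.0707,.866]);x=np.array([.9975,-.0707,0])
un=t+[0,0,.004]-.047*a+.003*x
for nm,q in (("under",un),("knobtop",un+.06*a),("tip",(.5535,-.0604,.1703))): print(nm,q,"scene",(proj("scene",q)-[160,70])*5,"side",(proj("side",q)-[200,80])*5,"wrist",proj("wrist",q,i))
E
```

```text
[ 0.5018 -0.0573  0.2503] [-0.4133 -0.198  -0.8805]
under [ 0.5282 -0.0592  0.2136] scene [408.478  419.0161] side [257.7243 489.9419] wrist [250.6344 187.8827]
knobtop [ 0.4983 -0.057   0.2656] scene [438.8847 304.7952] side [174.7411 395.8706] wrist [250.1385 281.7979]
tip (0.5535, -0.0604, 0.1703) scene [383.815  513.9305] side [321.5265 560.3417] wrist [250.1603 137.7615]
```

View pics/c48.png

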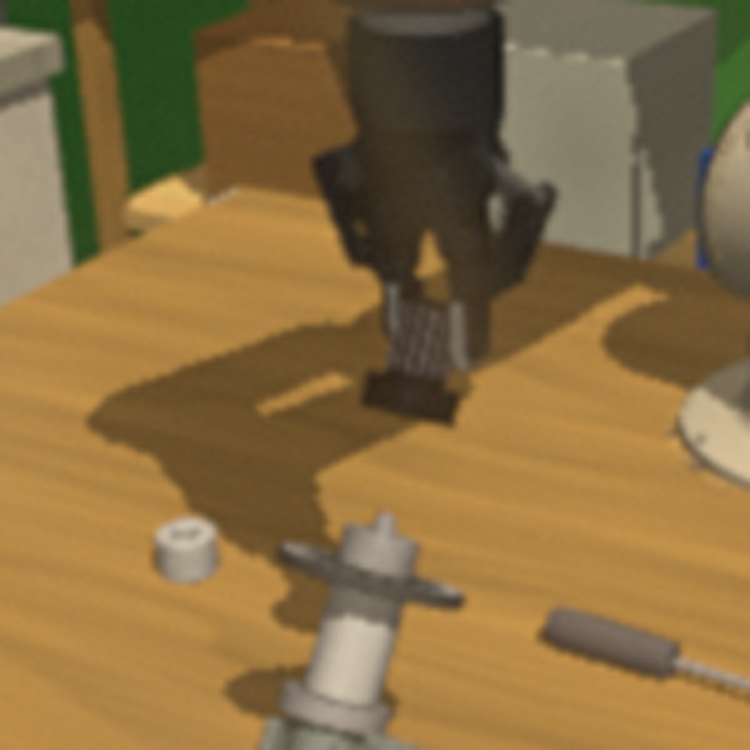

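View pics/c49.png

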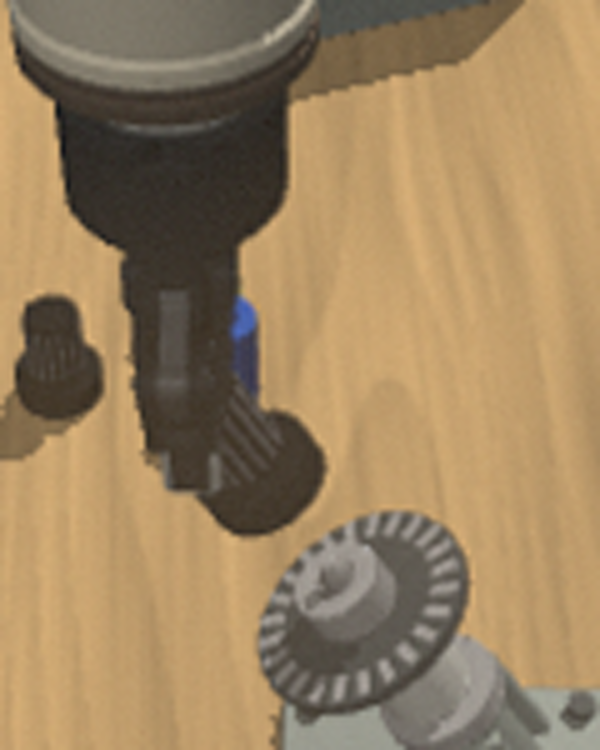

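View pics/w33.png

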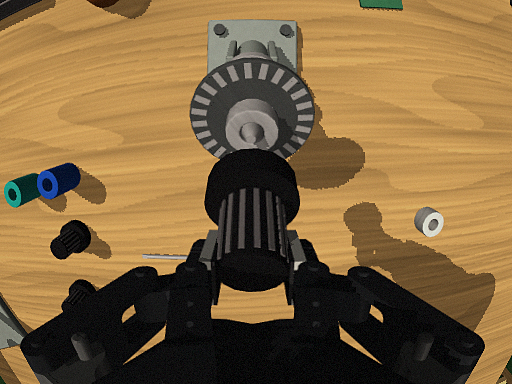

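```bash
python3 - <<'E'
from h import *
s=state();i=camera_info("wrist");tt=s["tcp_pos"]
def bounds(t,sh,d=.047):
    t=np.radians(t);h=np.array([-.9975,.0707,0]);v=np.array([.0707,.9975,0]);n=np.sin(t)*h+np.cos(t)*np.array([0,0,1.]);u=np.cos(t)*h-np.sin(t)*np.array([0,0,1.])
    P=tt+[0,0,.004]+sh*-h
    f=lambda k,r:[P+n*k+r*(u*np.cos(q)+v*np.sin(q)) for q in np.linspace(0,6.28,90)]
    pts=f(-d,.025)+f(-d+.018,.025);kt=f(-d+.06,.016)
    S=(np.array([proj("side",p) for p in pts])-[200,80])*5
    C=(np.array([proj("scene",p) for p in pts])-[160,70])*5
    W=np.array([proj("wrist",p,i) for p in pts]);K=np.array([proj("wrist",p,i) for p in kt])
    return S.max(0),C.max(0),C[C[:,0].argmin()],W.min(0),W[:,0].max(),K.max(0),K.min(0)
for t in (25,30,35):
  for sh in (0,.003): print(t,sh,*bounds(t,sh))
print("meas side 326,536 | scene 460,425 | wrist 205,149,299 ; knob bottom row 292")
im=cv2.imread("pics/w33.png")[110:300,190:315];im=np.clip(im.astype(float)*2.5,0,255).astype(np.uint8);cv2.imwrite("pics/c50.png",cv2.resize(im,None,fx=4,fy=4,interpolation=cv2.INTER_CUBIC))
E
```

```text
25 0 [300.7425 543.3076] [470.8501 430.1315] [368.1492 408.5733] [203.7731 161.1645] 295.86186862484476 [285.0642 301.4488] [213.4723 263.5514]
25 0.003 [308.4002 543.3553] [467.5468 432.2785] [364.6333 410.6675] [203.5063 155.614 ] 296.1163302408409 [285.4033 296.5425] [213.093  257.0488]
30 0 [307.44   541.3566] [467.7654 430.9733] [364.2712 405.312 ] [203.1772 157.3378] 296.4133817709233 [284.8527 299.9728] [213.7046 267.9198]
30 0.003 [315.1277 541.4043] [464.4479 433.1114] [360.7349 407.4069] [202.9096 151.6272] 296.668884658866 [285.1902 295.1036] [213.3273 261.4782]
35 0 [313.3063 539.0219] [464.7438 432.0852] [360.6487 401.6423] [202.5278 154.0273] 297.0133226326377 [284.6351 298.2537] [213.9535 272.2107]
35 0.003 [321.0258 539.0694] [461.4092 434.2222] [357.0988 403.7334] [202.2584 148.1446] 297.27070515060643 [284.9702 293.4159] [213.5788 265.8398]
meas side 326,536 | scene 460,425 | wrist 205,149,299 ; knob bottom row 292
```

View pics/c50.png

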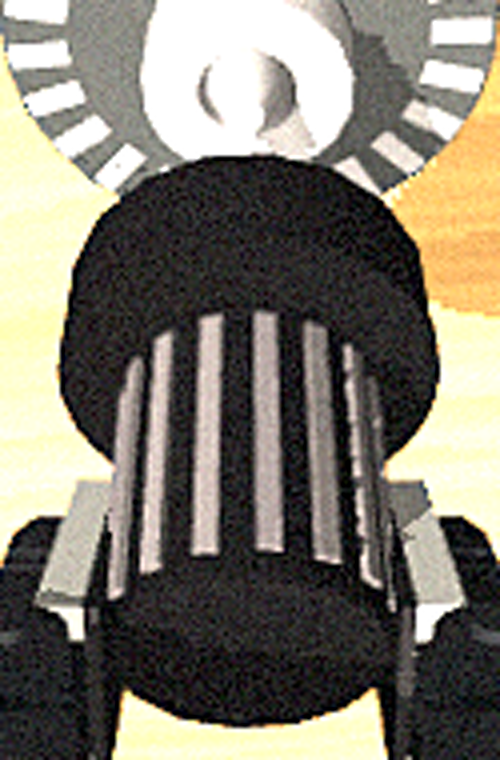

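Emit:
{"fn": "play_rows", "kwargs": {"increments": [[2, 0.19, 0, 0, 0], [2, -0.5, 0.87, 0, 0], [2, -0.5, 0.87, 0, 0], [2, -0.5, 0.86, 0, 0], [2, -0.5, 0.87, 0, 0], [2, 0, 0, 0, 0], [2, 0, 0, 0, 0]]}}

```text
clock: 39.32
tcp_pos: [0.5202, -0.0584, 0.2143]
tool_rot: [[-0.997, -0.002, -0.071], [0.071, 0.0, -0.997], [0.002, -1.0, -0.0]]
contact_force: [0.5, 0.7, -1.0]
opening: 0.354
```

```bash
python3 - <<'E'
from h import *
s=state();print(s["tcp_pos"],s["contact_force"])
grab("scene","pics/sc34.png");crop("pics/sc34.png",190,100,290,200,7,"pics/c51.png")
grab("side","pics/s34.png");crop("pics/s34.png",210,110,320,220,6,"pics/c52.png")
E
```

```text
[ 0.5202 -0.0584  0.2143] [ 0.4621  0.6978 -1.0344]
```

View pics/c51.png

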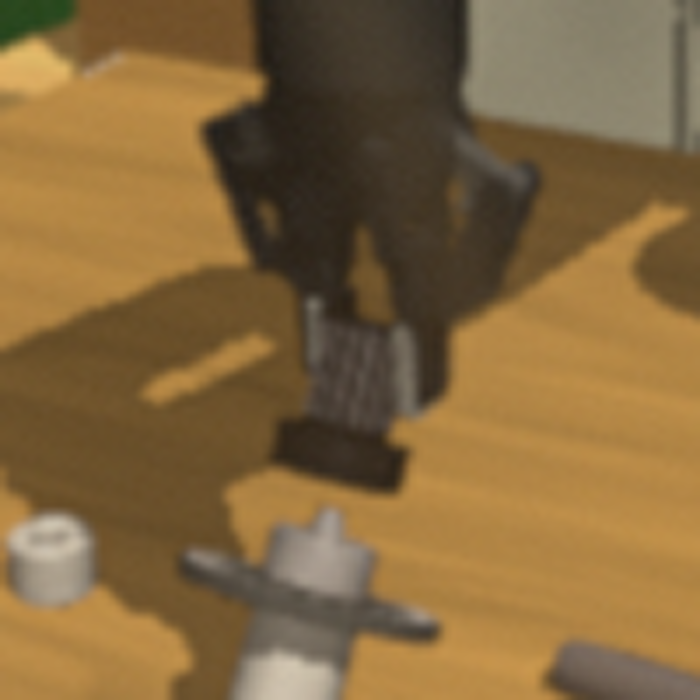

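View pics/c52.png

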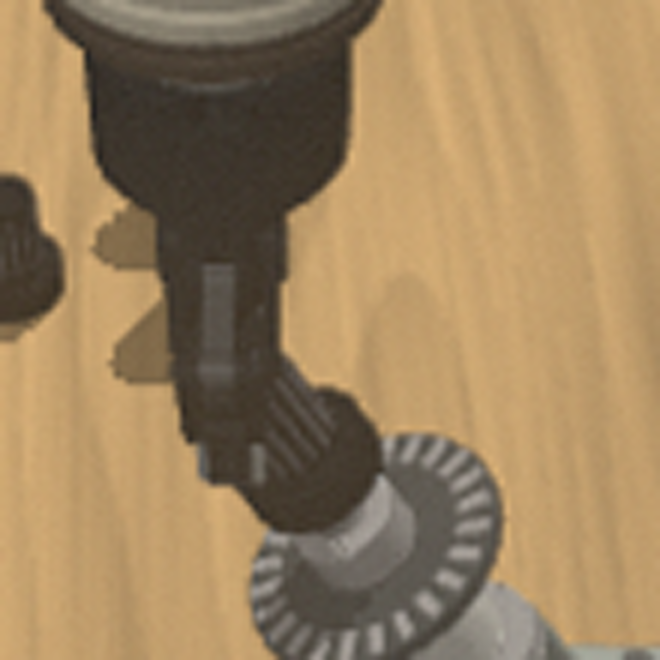

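Emit:
{"fn": "play_rows", "kwargs": {"increments": [[2, -0.2, 0.35, 0, 0], [2, -0.2, 0.35, 0, 0], [2, -0.1, 0.17, 0, 0], [2, 0, 0, 0, 0]]}}

```text
clock: 39.75
tcp_pos: [0.5252, -0.0588, 0.2061]
tool_rot: [[-0.997, -0.001, -0.071], [0.071, 0.0, -0.997], [0.001, -1.0, -0.0]]
contact_force: [0.2, 0.9, -1.6]
opening: 0.359
```

Emit:
{"fn": "play_rows", "kwargs": {"increments": [[2, -0.1, 0.17, 0, 0], [2, -0.1, 0.17, 0, 0], [2, 0, 0, 0, 0]]}}

```text
clock: 40.0
tcp_pos: [0.5272, -0.0589, 0.2028]
tool_rot: [[-0.997, -0.0, -0.071], [0.071, 0.0, -0.997], [0.0, -1.0, -0.0]]
contact_force: [-0.1, -0.4, -2.3]
opening: 0.359
```

```bash
python3 - <<'E'
from h import *
s=state();print(s["tcp_pos"],s["contact_force"])
grab("scene","pics/sc35.png");crop("pics/sc35.png",190,100,290,200,7,"pics/c53.png")
grab("side","pics/s35.png");crop("pics/s35.png",210,110,320,220,6,"pics/c54.png")
E
```

```text
[ 0.5272 -0.0589  0.2028] [-0.0536 -0.394  -2.3079]
```

View pics/c53.png

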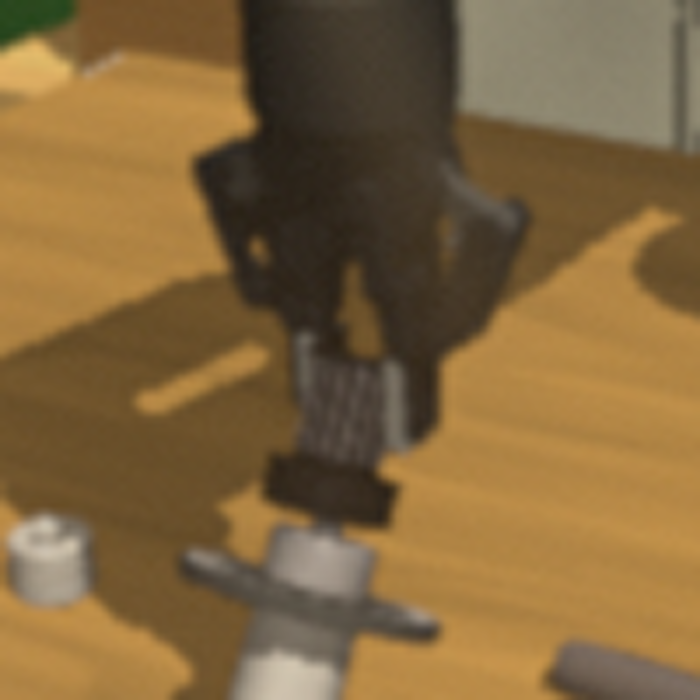

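View pics/c54.png

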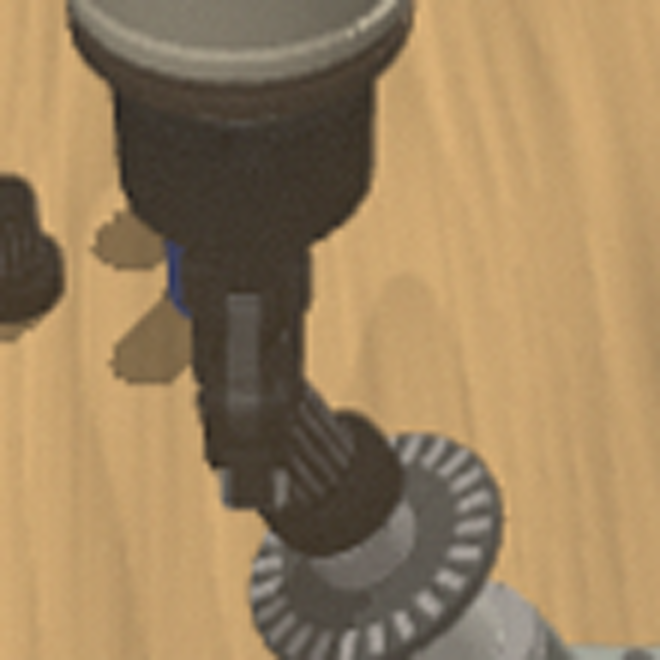

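Emit:
{"fn": "play_rows", "kwargs": {"increments": [[2, -0.1, 0.17, 0, 0], [2, -0.1, 0.17, 0, 0], [2, 0, 0, 0, 0]]}}

```text
clock: 40.35
tcp_pos: [0.5292, -0.0591, 0.1994]
tool_rot: [[-0.997, -0.0, -0.071], [0.071, 0.0, -0.997], [0.0, -1.0, -0.0]]
contact_force: [-0.0, 0.4, -0.9]
opening: 0.354
```

Emit:
{"fn": "play_rows", "kwargs": {"increments": [[2, -0.1, 0.17, 0, 0], [2, 0, 0, 0, 0]]}}

```text
clock: 40.52
tcp_pos: [0.5301, -0.059, 0.1977]
tool_rot: [[-0.997, -0.001, -0.071], [0.071, 0.0, -0.997], [0.001, -1.0, -0.0]]
contact_force: [-1.4, 1.0, -2.3]
opening: 0.357
```

Emit:
{"fn": "play_rows", "kwargs": {"increments": [[2, -0.1, 0.17, 0, 0], [2, 0, 0, 0, 0]]}}

```text
clock: 40.68
tcp_pos: [0.5305, -0.0591, 0.1971]
tool_rot: [[-0.997, -0.001, -0.071], [0.071, 0.0, -0.997], [0.001, -1.0, 0.0]]
contact_force: [-13.4, 2.8, 12.2]
opening: 0.358
```

```bash
python3 - <<'E'
from h import *
grab("scene","pics/sc36.png");crop("pics/sc36.png",200,130,270,200,10,"pics/c55.png")
grab("side","pics/s36.png");crop("pics/s36.png",230,150,310,220,8,"pics/c56.png")
E
```

```text
(no output)
```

View pics/c55.png

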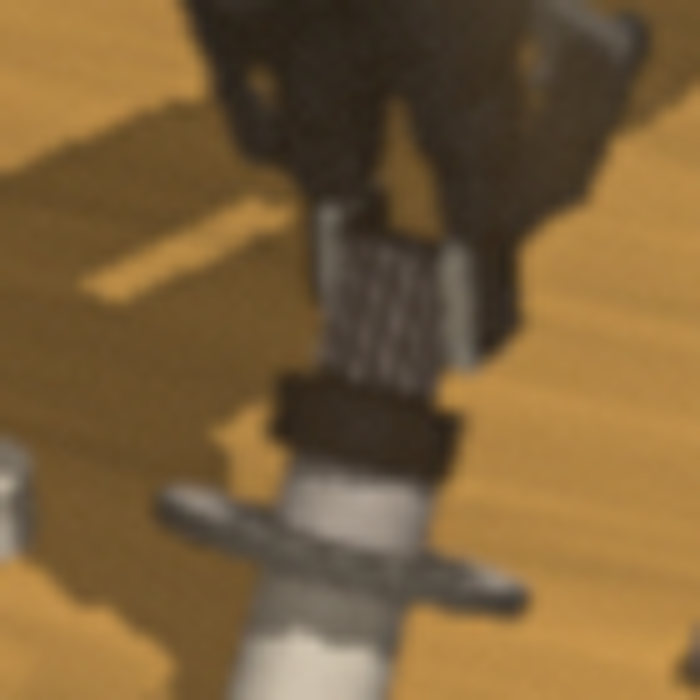

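View pics/c56.png

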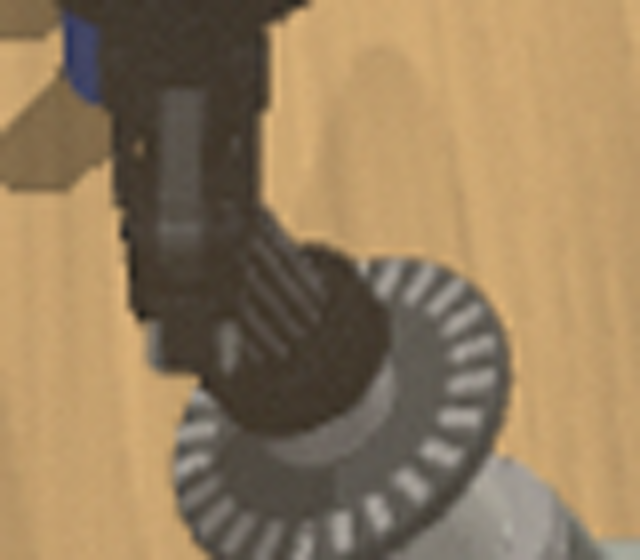

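Emit:
{"fn": "play_rows", "kwargs": {"increments": [[2, -0.06, 0.12, 0, 0], [2, -0.06, 0.12, 0, 0], [2, 0, 0, 0, 0]]}}

```text
clock: 41.03
tcp_pos: [0.5308, -0.0591, 0.1968]
tool_rot: [[-0.997, -0.002, -0.071], [0.071, -0.0, -0.997], [0.002, -1.0, 0.001]]
contact_force: [-36.1, 5.6, 42.7]
opening: 0.359
```

```bash
python3 - <<'E'
from h import *
s=state();print(s["tcp_pos"],s["contact_force"])
grab("scene","pics/sc37.png");crop("pics/sc37.png",200,130,270,200,10,"pics/c57.png")
grab("wrist","pics/w37.png");im=cv2.imread("pics/w37.png")[110:300,190:315];im=np.clip(im.astype(float)*2,0,255).astype(np.uint8);cv2.imwrite("pics/c58.png",cv2.resize(im,None,fx=4,fy=4,interpolation=cv2.INTER_CUBIC))
E
```

```text
[ 0.5308 -0.0591  0.1968] [-36.0838   5.5507  42.6644]
```

View pics/c57.png

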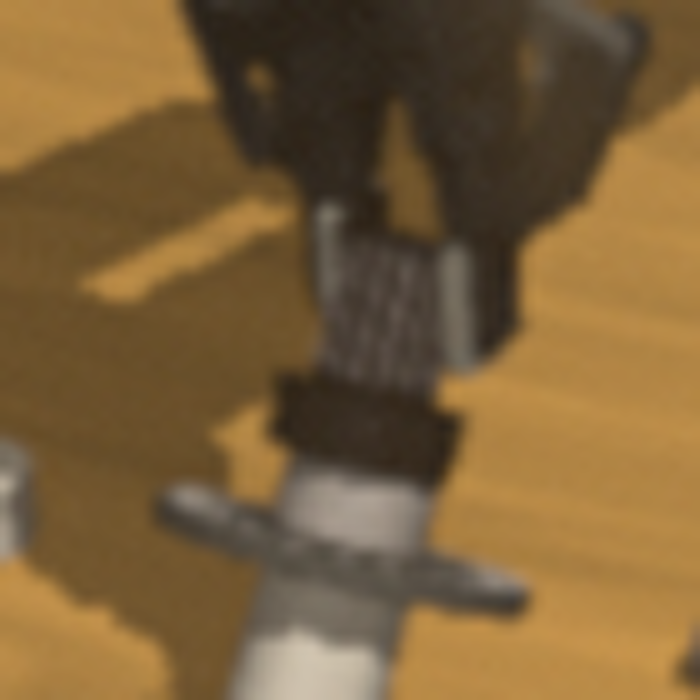

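View pics/c58.png

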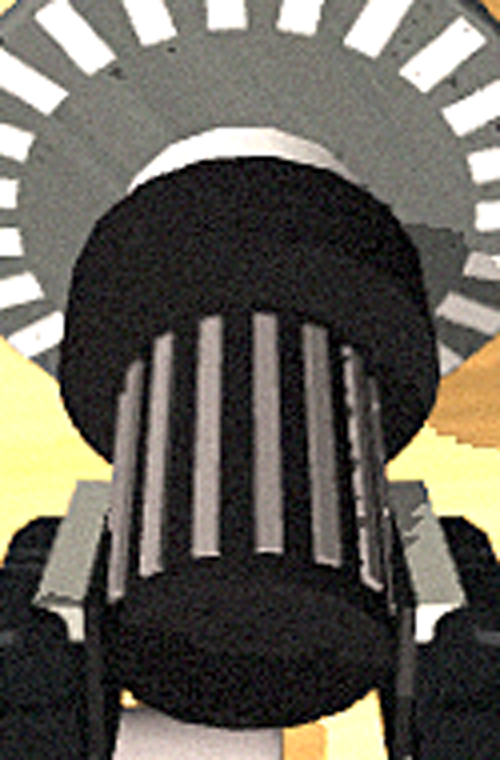

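Emit:
{"fn": "play_rows", "kwargs": {"increments": [[2, 0.06, -0.12, 0, 0], [2, 0.06, -0.12, 0, 0], [2, 0.04, 0, 0, 0], [2, 0, 0, 0, 0]]}}

```text
clock: 41.47
tcp_pos: [0.5303, -0.0591, 0.1971]
tool_rot: [[-0.997, -0.0, -0.071], [0.071, -0.0, -0.997], [0.0, -1.0, 0.0]]
contact_force: [-10.6, 2.5, 9.9]
opening: 0.355
```

Emit:
{"fn": "play_rows", "kwargs": {"increments": [[3.4, 0, 0, 0, 0], [3.8, 0, 0, 0, 0], [4.2, 0, 0, 0, 0], [5, 0, 0, 0, 0], [6.5, 0, 0, 0, 0], [8.5, 0, 0, 0, 0], [8.5, 0, 0, 0, 0], [8.5, 0, 0, 0, 0], [8.5, 0, 0, 0, 0]]}}

```text
clock: 42.22
tcp_pos: [0.5308, -0.0592, 0.1963]
tool_rot: [[-0.997, -0.0, -0.071], [0.071, -0.0, -0.997], [0.0, -1.0, 0.0]]
contact_force: [-0.9, 1.1, 0.2]
opening: 0.998
```

```bash
python3 - <<'E'
from h import *
s=state();print(s["tcp_pos"],s["contact_force"],s["opening"])
grab("scene","pics/sc38.png");crop("pics/sc38.png",200,130,270,200,10,"pics/c59.png")
grab("side","pics/s38.png");crop("pics/s38.png",220,140,320,240,7,"pics/c60.png")
E
```

```text
[ 0.5308 -0.0592  0.1963] [-0.8799  1.084   0.1719] 0.9978781011394927
```

View pics/c59.png

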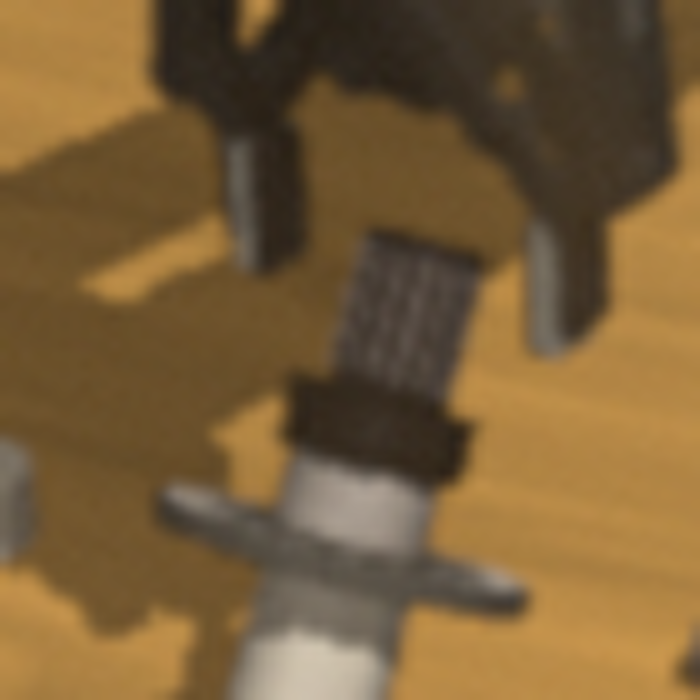

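View pics/c60.png

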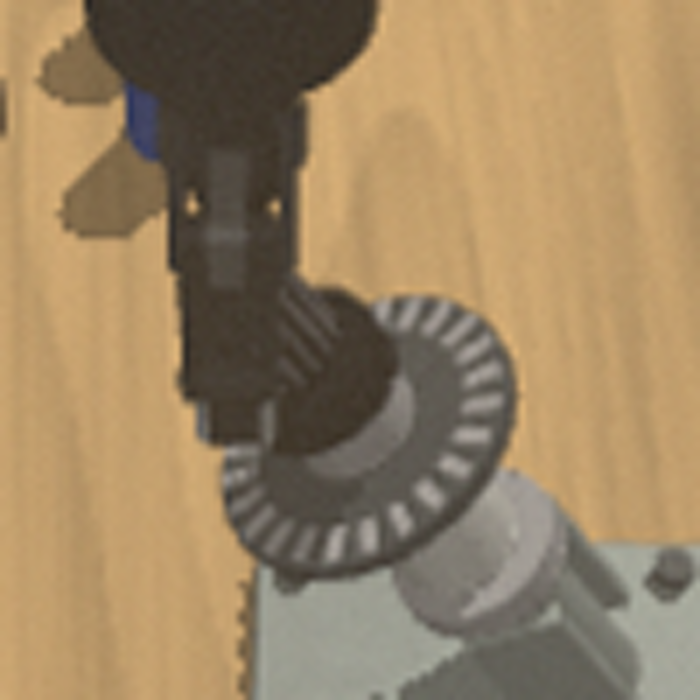

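Emit:
{"fn": "play_rows", "kwargs": {"increments": [[8.5, 0, -1, 0, 0], [8.5, 0, -2, 0, 0], [8.5, 0, -3, 0, 0], [8.5, 0, -3, 0, 0], [8.5, 0, -1.5, 0, 0], [8.5, 0, 0, 0, 0], [8.5, 0, 0, 0, 0], [8.5, 0, 0, 0, 0]]}}

```text
clock: 42.98
tcp_pos: [0.5306, -0.0591, 0.3009]
tool_rot: [[-0.997, -0.001, -0.071], [0.071, 0.0, -0.997], [0.001, -1.0, -0.0]]
contact_force: [-0.8, 0.4, 0.4]
opening: 0.993
```

```bash
python3 - <<'E'
from h import *
s=state();print(s["tcp_pos"],s["contact_force"],s["opening"],s["joint_velocities"])
grab("scene","pics/sc39.png");crop("pics/sc39.png",190,120,280,220,7,"pics/c61.png")
grab("side","pics/s39.png");crop("pics/s39.png",220,140,330,240,7,"pics/c62.png");grab("wrist","pics/w39.png")
tip=np.array([.5535,-.0604,.1703]);a=np.array([-.5*.9975,.5*.0707,.866])
for h in (-10,0,50):
    q=tip+a*h/1000;print(h,"scene",(proj("scene",q)-[190,120])*7,"side",(proj("side",q)-[220,140])*7)
E
```

```text
[ 0.5306 -0.0591  0.3009] [-0.832  0.376  0.357] 0.9933128658608876 [ 0.1006  0.5148  0.8052  0.0587 -0.1169  0.0395]
-10 scene [320.3356 395.8158] side [326.8977 383.5003]
0 scene [327.341  369.5027] side [310.1371 364.4783]
50 scene [362.532  237.3222] side [222.0742 264.5344]
```

View pics/c61.png

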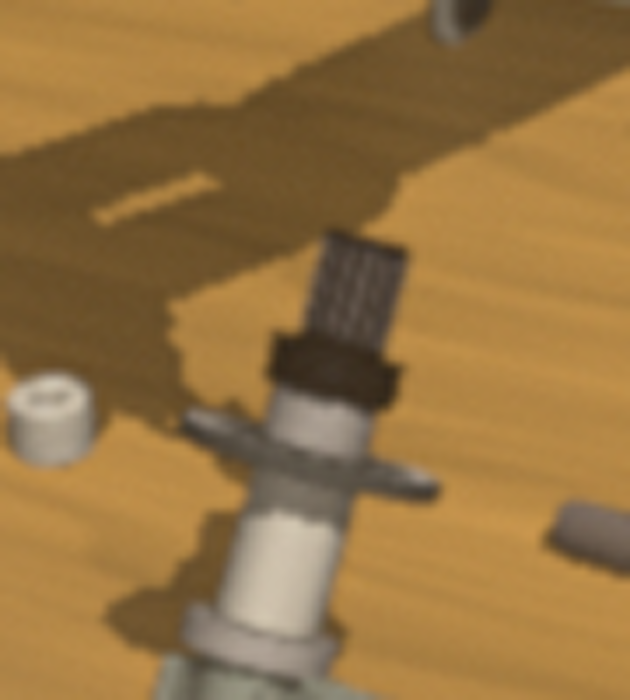

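View pics/c62.png

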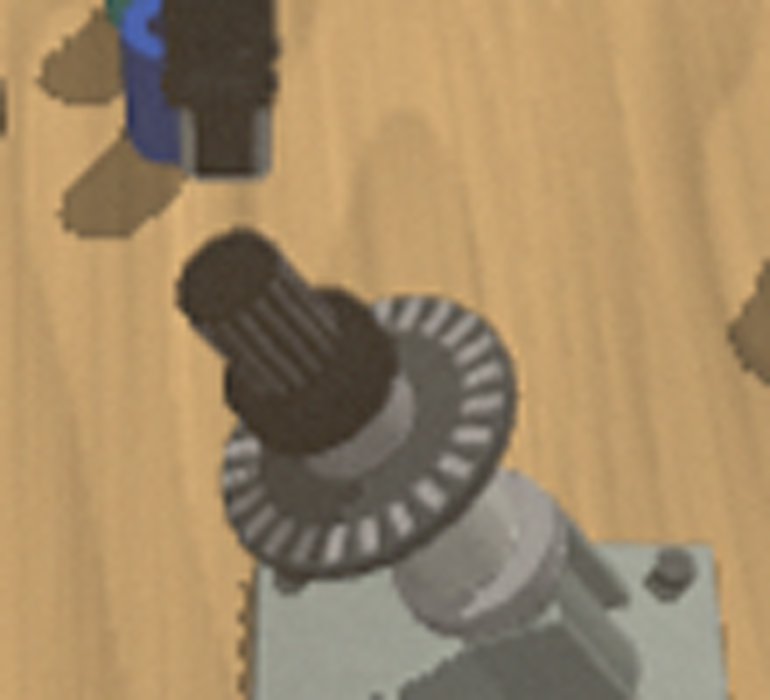

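View pics/w39.png

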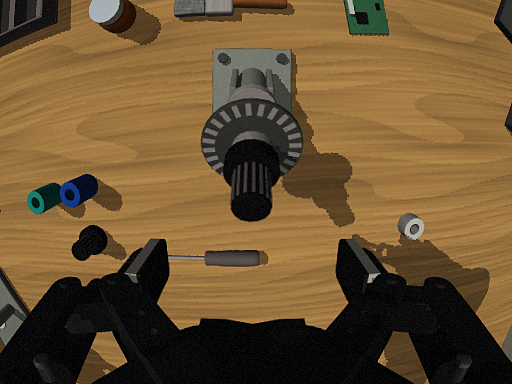

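```bash
python3 - <<'E'
from h import *
p,e=tri([ray("side",220+230/7-.4,140+275/7-.4),ray("scene",190+367/7-.4,120+243/7-.4)])
tip=np.array([.5545,-.0602,.1703]);a=np.array([-.5*.9975,.5*.0707,.866])
print(p,e,"expected",tip+.05*a,"diff",p-tip-.05*a,"axial",(p-tip-.05*a)@a)
crop("pics/s39.png",240,170,290,220,14,"pics/c63.png")
E
```

```text
[ 0.5291 -0.0588  0.2119] [np.float64(0.0012189113618261492), np.float64(0.0012189113618262836)] expected [ 0.5296 -0.0584  0.2136] diff [-0.0004 -0.0004 -0.0017] axial -0.0013122132544367625
```

View pics/c63.png

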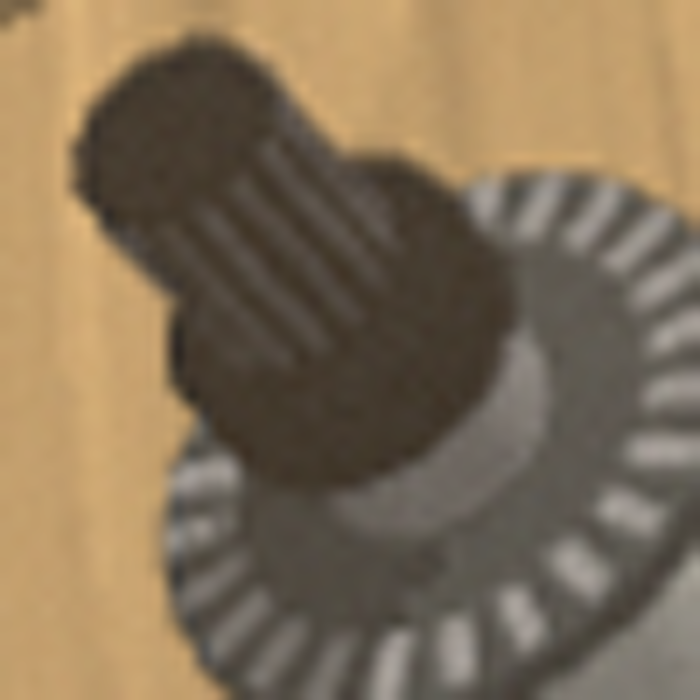

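Within about 2 mm of nominal and visibly flush. Handing in.

```bash
python3 -c "
from bench import *
s=state();print(s['clock'],s['contact_force']);print(close_job())"
```

```text
43.1333 [-0.04865766 -0.68134191 -1.04721624]
the job is handed in; nothing more can be done
None
```

I mounted all three parts on the leaning spindle and handed the job in at 43 s of the 72 s allowed. The hand-in reports no verdict, so success is judged only from my own checks.

**Method:** The tool can only point down. So I gripped each part so it could pivot about the jaw axis and tilted it to about 30° against something fixed. Then I lowered it along the spindle until I felt contact, and released it after backing off most of the force.
- **Tall sleeve:** I used the bright aluminium one and left the blue and turquoise look-alikes alone. I tilted it against the underside of the spindle.
- **Wheel:** I tilted it on the spindle tip and seated it hub up.
- **Cap:** I chose the one farthest to the robot's left, at y about 0.33 m. I tilted it against the edge of the stand's base plate.

**Last checks:**
- **Seating:** The pictures show the sleeve on the shoulder, the wheel on the sleeve and the cap's skirt on the hub.
- **Cap position:** The centre of the cap's knob top measured about 2 mm from where it should be. That is within the calibration error.
- **Released:** The gripper was open, about 100 mm above the release height, and the force reading was near zero.
- **Bystanders:** I saw no sign that the short spacer or the other bench items had been moved, but I did not re-measure their positions.

**What disagreed:**
- The wheel and cap tilts came out at about 25° and 27° before seating, so I pressed each on harder, with up to about 56 N at the wrist. The cap did not turn further under that force.
- The cap also shifted about 2 mm downhill when I let go, within the play of its bore.

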